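# Stack an order's two boxes and feed the stack along the fence with a push stick

## Task

Get the order ready in the pick-up bay: stack the orange-lidded box on the blue-lidded one, lengthwise alike, so that its feet sit inside the rim of the blue lid; then take the wooden push stick, press the stack square against the fence rail in front of the guard and, keeping it against the fence, push it along under the clear guard right up to the end stop. Never touch the blue-lidded box with the gripper or arm (only with the stick), nor the orange one once the stack goes under the guard; finally lay the stick flat on the counter, clear of the slideway and the boxes, and leave everything else where it stands.

Things in the scene. Friction and masses are not known exactly. Their poses are not given: they have to be found in the camera images.
- slideway: Fixed slideway at the back; boxes slide on the bare counter beside it. Origin: on the fence's working face, counter level; x = feed direction (to the robot's left), y = away from the fence, towards the robot, z up. Aluminium fence rail 25 mm high, face at y=0 from x=-190 to +180 mm. A flush, fully fed box has its centre at x=120, y=31
- slideway_mouth (a point): In the open mouth of the clear guard: x=50, y=31, z=25 mm in the slideway's frame, same axes. The steel-framed guard runs from x=50 to 180, its outer wall at y=84 to 92, 122 mm clear height, 130 high outside
- slideway_stop (a point): On the face of the steel end stop (60 mm high, across the lane): x=170, y=31, z=25 mm in the slideway's frame, same axes
- lower_box: White food box, BLUE lid, 100 (x) x 62 (y) x 50 (z) mm, straight sides from z=6 up, about 200 g; starts loose near the fence, off it and askew. Origin: centre of its underside; z up. Four feet 6 mm high. Slides with ordinary friction (about 1 to 3 N)
- lower_box_lid (a point): Centre of the blue lid's top, 46 mm above the underside, axes as its box. A rim 5 mm wide, 4 mm high surrounds it (opening 90 x 52 mm); the feet of the other box fit inside with 3 mm play each side, its underside then lying on this point
- upper_box_center (a point): Centre (25 mm above its underside) of the other white food box, ORANGE lid, same size, shape and mass; starts on the counter to the left. x along its 100 mm length, y across its 62 mm width, z up. Grasp across the 62 mm. Its four round feet, 10 mm wide, 6 high, domed below, stand at x=+-37, y=+-18 mm
- stick_grip (a point): Centre of the grip block (80 x 20 x 36 mm, x y z) of the wooden push stick, 18 mm above its underside; 90 g, lies flat. x = forward to the head, y = side of the cheek, z up. A bar 14 wide, 16 high leads to a red L-shaped head 34 mm high, its underside level with the block's
- stick_pocket (a point): Inner corner of the stick's red L: 160 mm ahead (x) and 17 mm to the side (y) of the grip centre, same height and axes. The heel plate behind it is 10 mm thick, from y=-47 to +8 mm of here; the cheek beside it (y 0 to +8) runs 35 mm forward. The box's rear corner away from the fence fits in: heel behind the box, cheek on its outer side
- beer: Bystander: dark beer bottle, 61 mm wide, 230 high; origin at its underside
- shaker: Bystander: salt shaker, 40 mm wide, 81 high; origin at its underside
- can: Bystander: drink can, 53 mm wide, 134 high; origin at its underside
- sauce_cup: Bystander: small black sauce cup, 51 mm wide, 29 high, among the work; origin at its underside
- keys: Bystander: bunch of keys lying flat, 84x118x8 mm; origin at its underside
- sachet: Bystander: sachet lying flat, 56x34x16 mm; origin at its underside

How it is judged (in metres and radians):
On the way, in this order (a step that is already met when the one before it is completed fails the run):
1. the orange-lidded box sits on the blue-lidded one, feet inside its rim, and is let go (x of upper_box_center in the frame of lower_box between -0.0045 and 0.0045 m and y of upper_box_center in the frame of lower_box between -0.0045 and 0.0045 m and z of upper_box_center in the frame of lower_box between 0.067 and 0.0735 m and angle between the x axis of upper_box_center and the x axis of lower_box, either way round below 0.1 rad and angle between upper_box_center's own z axis and vertical below 0.05 rad and not (contact force between any of the fingers, the arm and upper_box above 0.5 N)), for 0.2 s.
2. the stack is flush with the fence in front of the guard, with the held push stick at its rear corner (y of lower_box in the frame of slideway below 0.0345 m and angle between the x axis of lower_box and the x axis of slideway, either way round below 0.05 rad and x of lower_box in the frame of slideway below 0.02 m and contact force between the fingers and push_stick above 0.5 N and horizontal distance between stick_pocket and lower_box below 0.085 m), for 0.1 s.
3. the stack is fed up to the end stop by the held push stick (y of lower_box in the frame of slideway below 0.0345 m and angle between the x axis of lower_box and the x axis of slideway, either way round below 0.05 rad and x of upper_box_center in the frame of lower_box between -0.0045 and 0.0045 m and y of upper_box_center in the frame of lower_box between -0.0045 and 0.0045 m and z of upper_box_center in the frame of lower_box between 0.067 and 0.0735 m and angle between the x axis of upper_box_center and the x axis of lower_box, either way round below 0.1 rad and angle between upper_box_center's own z axis and vertical below 0.05 rad and x of lower_box in the frame of slideway above 0.116 m and contact force between the fingers and push_stick above 0.5 N and horizontal distance between stick_pocket and lower_box below 0.085 m), for 0.1 s.
At the end, for the whole second after the job is handed in: Blue-lidded box within 6 mm of the end stop and 3.5 mm of the fence, parallel within 0.05 rad; orange-lidded box seated inside its rim (within 4.5 mm of centred); both at rest. Stick released, flat on the counter, touching neither slideway nor box, its L corner over 90 mm from the blue box's centre (y of lower_box in the frame of slideway below 0.0345 m and angle between the x axis of lower_box and the x axis of slideway, either way round below 0.05 rad and x of upper_box_center in the frame of lower_box between -0.0045 and 0.0045 m and y of upper_box_center in the frame of lower_box between -0.0045 and 0.0045 m and z of upper_box_center in the frame of lower_box between 0.067 and 0.0735 m and angle between the x axis of upper_box_center and the x axis of lower_box, either way round below 0.1 rad and angle between upper_box_center's own z axis and vertical below 0.05 rad and x of lower_box in the frame of slideway above 0.114 m and linear speed of each of lower_box, upper_box, push_stick below 0.02 m/s and height (world z) of stick_grip below 0.023 m and angle between stick_grip's own z axis and vertical below 0.1 rad and contact force between push_stick and slideway below 0.05 N and contact force between push_stick and lower_box below 0.05 N and horizontal distance between stick_pocket and lower_box above 0.09 m and contact force between the fingers and push_stick below 0.05 N).
It fails at once if the gripper or arm touches the blue-lidded box (contact force between any of the fingers, the arm and lower_box above 0.5 N).
It fails at once if the gripper or arm touches the orange-lidded box once the stack is going under the guard (x of lower_box in the frame of slideway above 0.02 m and contact force between any of the fingers, the arm and upper_box above 0.5 N).
It fails at once if the stack comes more than 8 mm off the fence while under the guard (x of lower_box in the frame of slideway above 0.02 m and y of lower_box in the frame of slideway above 0.039 m).
It fails at once if one of the bystanders is moved by more than 3 cm or knocked over (distance of any of beer, shaker, can, sauce_cup, keys, sachet from where it was at the start of the episode above 0.03 m or angle between any of beer, shaker, can, sauce_cup, keys, sachet's own z axis and vertical above 0.5 rad).
It also fails if it takes over 72 s, if anything falls off the work surface, if the arm or the gripper's body presses on something with over 40 N, if the wrist force passes 120 N, or if a joint passes its speed limit or range.

## Robot

A 6-joint arm with a two-finger parallel gripper is mounted at the origin on the work surface; the furniture and walls round the work are solid. World frame = base frame: x ahead of the robot, y to its left, z up, the work surface at z = 0. Lengths are in mm, angles in degrees, forces in N, time in s.
With the tool pointing down it reaches from about 300 to 850 mm from the base axis. Payload 4.2 kg.
Tool frame: the origin (TCP) lies midway between the tips of the shut fingers; the grasp point (between the pads) lies env.grasp_offset behind it (env.grasp_offset is the distance from the TCP to the grasp point, in mm); y points along the fingers, x is the direction in which the jaws open and shut, and the axes are right-handed (so a half turn about y gives the same grasp; the last joint's range is limited). The gripper opens to 91 mm and grips with 3 to 60 N. Pads are 32 mm wide; open, the fingers measure 118 mm over their backs; the gripper's body (76 mm by 178 mm) begins 60 mm behind the grasp point.
Start: joints at [-67.609, 18.312, 89.639, -0, 72.044, -1.146], TCP at [229.628, -527.179, 177.276] pointing down, gripper open.
Joint ranges: [-177.97, 177.97], [-48.28, 115.42], [12.27, 149.76], [-77.06, 257.06], [2.81, 150.46], [-146.56, 146.56]. Speed limits (degrees/s): [147.25, 147.25, 180, 180, 180, 180].

## Interface

Orientations are given as [roll, pitch, yaw] about the fixed x, y, z axes, in that order (R = Rz(yaw) Ry(pitch) Rx(roll)).
In Python, from workcell import state, vision, job, env gives the robot as it stands.
- The arm moves only by the shell command python3 -m handwheel 'ROWS' [FORCE]. ROWS is JSON, a list of rows, each a list of 3 entries, a list of its own where there are three numbers: the finger opening in cm, from 0 to 9.12, then the shift along the tool's x, y, z in cm, then the turn about the tool's y in degrees. A call has 1 to 10 rows; each row is the pose to reach, as a shift and turn from the pose measured when the call began, along the tool's axes at that moment; what a row does not reach only later rows make up. A row lasts 1/10 s, in which the tool goes at most 50 mm and 8.59 degrees, less where a joint would pass 70% of its speed; a pose out of reach is approached as far as the arm can. A call with a gripper value outside its range is refused whole. The fingers move at their own pace and stop on an object; FORCE is the grip in N (left out, the last holds). Time passes only in rows, so rows that repeat a pose let the fingers close. It gives the time, the measured TCP pose, the force and the opening at its end, in the units of the state.
- state(): the state, without advancing time (a new reading comes with each control period).
- vision.grab_frame(name): name is "side" or "top" or "wrist"; returns the picture (480x640x3 uint8, red, green, blue); there is no depth.
- vision.camera_model(name): a dict with "fov_y" (degrees; the focal length in pixels is half the picture's height over the tangent of half this angle, whatever the lens; pixels are square), "cx", "cy" (the principal point, pixels), "extrinsics" (4x4, takes a point from world to camera coordinates). Camera axes: x right, y up, looking along -z (the intrinsics and any distortion apply to the point x, -y, -z); pixel columns grow to the right and rows downward; lengths in mm; the calibration is good to about 2 mm. A picture is of the moment at which its call begins: read the wrist's pose just before it. camera_model takes no time and is no camera call; for the wrist camera it gives the pose at the moment of the call.
- job.job_done(): hands the job in, once; it reports no verdict.
The state is a dict: "time_s": time; "qpos": joint angles; "qvel": joint speeds; "effort": joint torques, N m; "ee_pos": TCP position; "ee_rot": TCP orientation; "force": force on the tool from outside, world axes, zero at the start; "torque": the same for the moment, N m; "gripper_width": finger opening in mm.
Only numpy, scipy, OpenCV 4.12 (cv2) and the standard library are available. Lean on these libraries where they do the work, as an engineer would, in place of code of your own. Each camera call takes 0.05 s, during which the arm holds its last target.

## Working session

There is one attempt and no reset: what is moved stays moved. The work goes in short steps, Python scripts to look and compute and a shell command to move; the robot and the scene stay as the last step left them, time stands still between calls to the robot, and variables do not carry over. Pictures are saved under pics/ and viewed, and the job is handed in when it is done.

```bash
ls; mkdir -p pics
cat > h.py <<'E'
import numpy as np, cv2
from workcell import state, vision, job, env
from scipy.spatial.transform import Rotation as R
def grab(cam,fn):
    m=vision.camera_model(cam); im=vision.grab_frame(cam)
    cv2.imwrite('pics/'+fn+'.png',im[:,:,::-1]); np.save('pics/'+fn+'.npy',np.array([m['fov_y'],m['cx'],m['cy']]+list(np.array(m['extrinsics']).ravel())))
    return im,m
def load(fn):
    a=np.load('pics/'+fn+'.npy'); return cv2.imread('pics/'+fn+'.png')[:,:,::-1],dict(fov_y=a[0],cx=a[1],cy=a[2],extrinsics=a[3:].reshape(4,4))
def ray(m,u,v):
    f=240/np.tan(np.radians(m['fov_y']/2)); E=np.array(m['extrinsics'])
    d=np.array([(u-m['cx'])/f,-(v-m['cy'])/f,-1.]); Rt=E[:3,:3].T
    return -Rt@E[:3,3], Rt@d
def onz(m,u,v,z):
    o,d=ray(m,u,v); return o+d*(z-o[2])/d[2]
def proj(m,p):
    f=240/np.tan(np.radians(m['fov_y']/2)); E=np.array(m['extrinsics'])
    c=E[:3,:3]@np.array(p,float)+E[:3,3]; return np.array([m['cx']+f*c[0]/-c[2], m['cy']-f*c[1]/-c[2]])
def tri(rs):
    A=np.zeros((3,3));b=np.zeros(3)
    for o,d in rs:
        d=d/np.linalg.norm(d);P=np.eye(3)-np.outer(d,d);A+=P;b+=P@o
    p=np.linalg.solve(A,b); return p,[np.linalg.norm(np.cross(p-o,d/np.linalg.norm(d))) for o,d in rs]
E
python3 - <<'E'
from h import *
for c in ('side','top','wrist'):
    im,m=grab(c,c+'0'); print(c,m)
print(state(),env.grasp_offset)
E
```

```text
pics
side {'fov_y': 54.18424838431288, 'cx': 319.0392049253096, 'cy': 240.37672244705672, 'extrinsics': array([[-6.26407058e-01,  7.79441401e-01, -9.23579419e-03,
         3.31139733e+02],
       [-6.96195505e-01, -5.54097713e-01,  4.56385302e-01,
         2.96886083e+02],
       [ 3.50608067e-01,  2.92312893e-01,  8.89734318e-01,
        -1.07444340e+03],
       [ 0.00000000e+00,  0.00000000e+00,  0.00000000e+00,
         1.00000000e+00]])}
top {'fov_y': 42.02607372402773, 'cx': 320.070838257053, 'cy': 227.7163031695261, 'extrinsics': array([[ 2.34334106e-02, -9.99383405e-01, -2.61473811e-02,
        -7.36302432e+00],
       [ 9.85180975e-01,  1.86394560e-02,  1.70502248e-01,
        -5.03045291e+02],
       [-1.69909744e-01, -2.97553516e-02,  9.85010303e-01,
        -1.08174177e+03],
       [ 0.00000000e+00,  0.00000000e+00,  0.00000000e+00,
         1.00000000e+00]])}
wrist {'fov_y': 63.72717759926743, 'cx': 325.58725611169206, 'cy': 238.09116073803784, 'extrinsics': array([[ 3.99092030e-01, -9.16907188e-01, -2.60008144e-03,
        -5.73882989e+02],
       [ 8.79301346e-01,  3.83
[... 185 characters left out ...]
00000000e+00,
         1.00000000e+00]])}
{'time_s': 0.15, 'qpos': array([-6.76090617e+01,  1.83427137e+01,  8.96892625e+01, -1.56222486e-03,
        7.20456797e+01, -1.14437209e+00]), 'qvel': array([ 0.08171638, -0.14754641, -0.2087796 ,  0.06008034, -0.01734514,
        0.06077664]), 'effort': array([-1.02228209e-04, -4.12775052e+01, -2.32155168e+01,  7.27270707e-02,
        4.34457650e-02, -9.31747172e-05]), 'ee_pos': array([ 229.44700918, -526.76578059,  176.6259807 ]), 'ee_rot': array([-8.99999343e+01,  7.76701035e-02, -6.64642070e+01]), 'force': array([0.27052174, 0.35643191, 0.2456177 ]), 'torque': array([ 0.00092156,  0.0341416 , -0.04311263]), 'gripper_width': 91.0937685730039} 18.8
```

View pics/top0.png

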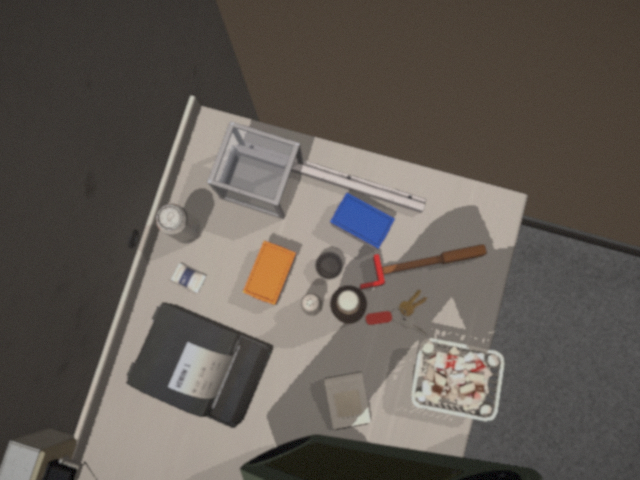

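View pics/side0.png

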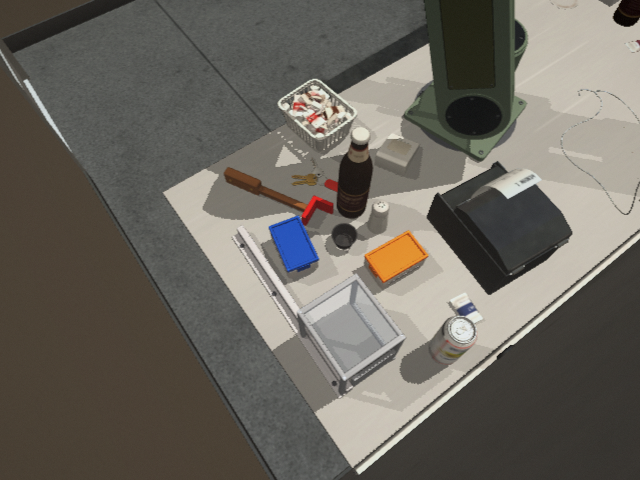

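View pics/wrist0.png

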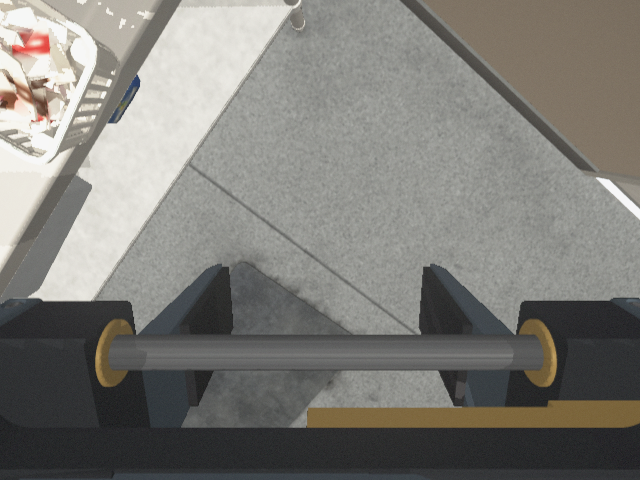

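The pictures show the top view: blue lid ≈(362,220), orange lid ≈(270,272), and the stick from head ≈(372,270) to grip ≈(465,254). The guard is ≈(256,168), with the fence running to (425,205). The cup is at (329,263), the shaker at (311,302) and the beer at (348,303). Next I measure the positions.

```bash
cat > meas.py <<'E'
from h import *
def mask(im,col):
    hsv=cv2.cvtColor(np.ascontiguousarray(im),cv2.COLOR_RGB2HSV)
    rng={'orange':((8,150,120),(22,255,255)),'blue':((105,150,60),(125,255,255)),'red':((0,170,90),(5,255,255)),'wood':((5,100,40),(16,220,170))}[col]
    return cv2.inRange(hsv,rng[0],rng[1])
def big(mk):
    cs,_=cv2.findContours(mk,cv2.RETR_EXTERNAL,cv2.CHAIN_APPROX_NONE); return max(cs,key=cv2.contourArea)
E
python3 - <<'E'
from meas import *
for col in ('orange','blue'):
    res={}
    for c in('top0','side0'):
        im,m=load(c); k=big(mask(im,col)); r=cv2.minAreaRect(k); q=cv2.boxPoints(r)
        M=cv2.moments(k); cen=(M['m10']/M['m00'],M['m01']/M['m00'])
        print(col,c,cv2.contourArea(k),np.round(cen,1),np.round(q,0).tolist())
        pts=np.array([onz(m,p[0][0],p[0][1],49)[:2] for p in k],np.float32)
        rr=cv2.minAreaRect(pts); print('  world z49 rect',rr)
        res[c]=ray(m,*cen)
    print(tri(list(res.values())))
# enlarge
im,m=load('top0'); cv2.imwrite('pics/topz.png',cv2.resize(im[100:330,150:510][:,:,::-1],None,fx=2.2,fy=2.2,interpolation=cv2.INTER_CUBIC))
im,m=load('side0'); cv2.imwrite('pics/sidez.png',cv2.resize(im[110:410,160:480][:,:,::-1],None,fx=2,fy=2,interpolation=cv2.INTER_CUBIC))
E
```

```text
orange top0 1779.5 [269.2 272.3] [[243.0, 292.0], [264.0, 240.0], [295.0, 253.0], [274.0, 305.0]]
  world z49 rect ((420.6047668457031, 91.52596282958984), (60.00078201293945, 99.11444091796875), 69.74565124511719)
orange side0 1680.0 [395.4 255.9] [[363.0, 255.0], [412.0, 227.0], [428.0, 256.0], [380.0, 284.0]]
  world z49 rect ((423.2987060546875, 94.50342559814453), (63.31045150756836, 103.03209686279297), 69.84568786621094)
(array([420.59020092,  92.96295403,  41.52089995]), [np.float64(0.7427741598534705), np.float64(0.7427741598534973)])
blue top0 1622.0 [362.1 220. ] [[331.0, 221.0], [346.0, 193.0], [393.0, 219.0], [378.0, 247.0]]
  world z49 rect ((517.6033935546875, -71.93479919433594), (95.94273376464844, 58.76433181762695), 61.76103591918945)
blue side0 1554.0 [293.3 243.6] [[268.0, 227.0], [299.0, 213.0], [320.0, 262.0], [289.0, 275.0]]
  world z49 rect ((520.5164184570312, -66.76094055175781), (106.15100860595703, 61.621734619140625), 61.80587387084961)
(array([518.35521425, -71.09554277,  41.08910363]), [np.float64(1.2152955881116885), np.float64(1.2152955881116962)])
```

```bash
sleep 1
```

```text
(no output)
```

View pics/topz.png

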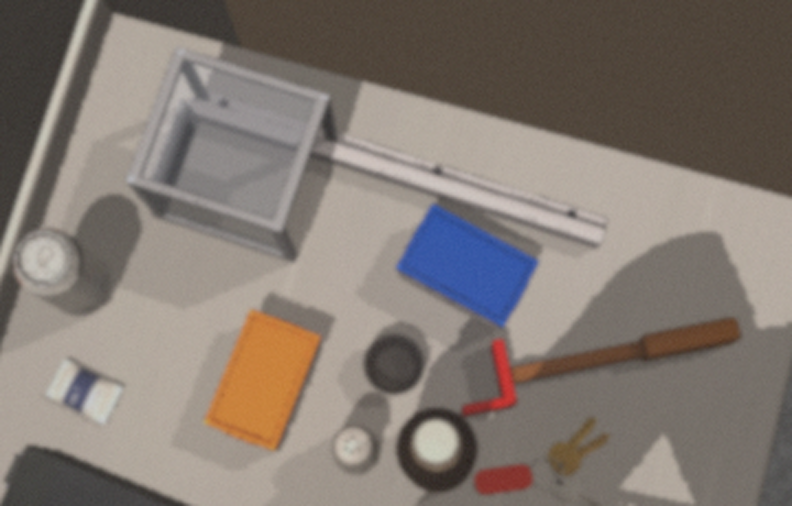

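View pics/sidez.png

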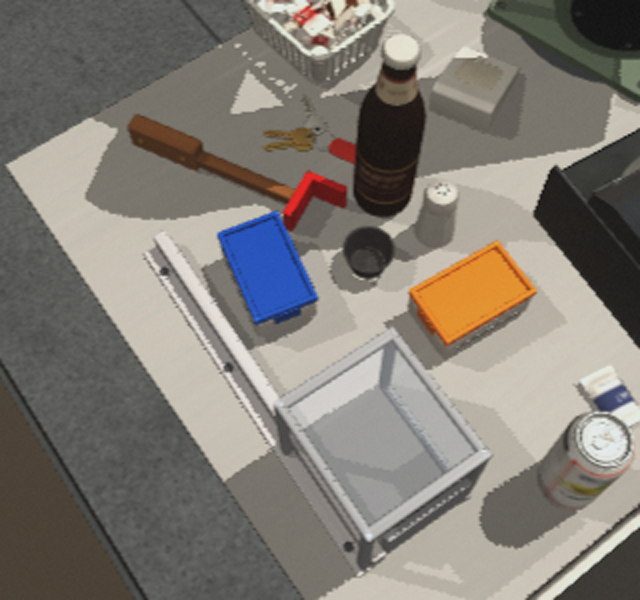

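Run:
```python
from h import *
s=state(); m=vision.camera_model('wrist'); E=np.array(m['extrinsics'])
Rt=R.from_euler('xyz',s['ee_rot'],degrees=True).as_matrix()
o=-E[:3,:3].T@E[:3,3]; print('tool axes (cols)\n',Rt.round(3)); print('cam in tool',(Rt.T@(o-s['ee_pos'])).round(1)); print('cam axes in tool cols x,y,-z\n',(Rt.T@E[:3,:3].T).round(3))
im,m=load('top0'); im2,m2=load('side0')
def t(uz,vz): return 150+uz/2.2,100+vz/2.2
for n,p,z in [('fence right end top',(606,228),25),('fence guard end',(320,150),25),('guard tl',(183,52),130),('guard tr',(328,98),130),('guard bl',(133,182),130),('guard br',(290,225),130),('stick grip rear',(738,330),36),('grip front',(643,345),36),('head corner outer',(515,403),34),('cheek tip',(464,411),34),('heel end',(499,341),34),('cup',(394,360),29),('beer',(437,443),230),('shaker',(355,446),81),('can',(48,262),134),('keys',(560,460),4),('sachet',(85,390),8)]:
    print(n,onz(m,*t(*p),z).round(0))
```

```text
tool axes (cols)
 [[ 0.399 -0.001  0.917]
 [-0.917  0.001  0.399]
 [-0.001 -1.     0.   ]]
cam in tool [ 1.000e-01 -2.066e+02  8.000e+01]
cam axes in tool cols x,y,-z
 [[ 1.    -0.     0.001]
 [ 0.001  0.282 -0.959]
 [-0.     0.959  0.282]]
fence right end top [ 555. -188.   25.]
fence guard end [618.  52.  25.]
guard tl [666. 154. 130.]
guard tr [631.  40. 130.]
guard bl [562. 188. 130.]
guard br [530.  66. 130.]
stick grip rear [ 469. -293.   36.]
grip front [ 456. -216.   36.]
head corner outer [ 406. -113.   34.]
cheek tip [399. -72.  34.]
heel end [ 457. -100.   34.]
cup [440. -14.  29.]
beer [362. -47. 230.]
shaker [367.  14.  81.]
can [497. 248. 134.]
keys [ 363. -153.    4.]
sachet [412. 244.   8.]
```

```bash
cat > go.py <<'E'
# usage: go.py x y z [yaw] -> needed shift/turn from the measured pose
import sys; from h import *
s=state(); a=list(map(float,sys.argv[1:]))
Rt=R.from_euler('xyz',s['ee_rot'],degrees=True).as_matrix()
d=Rt.T@(np.array(a[:3])-s['ee_pos'])/10
yaw=np.degrees(np.arctan2(Rt[1,0],Rt[0,0])); print('t',s['time_s'],'pos',s['ee_pos'].round(1),'yaw',yaw.round(2),'F',s['force'].round(1),'w',round(s['gripper_width'],1))
print('shift cm',d.round(2),'turn',round(-((a[3]-yaw+180)%360-180),2) if len(a)>3 else '','dist mm',np.linalg.norm(d)*10)
E
python3 go.py 400 -170 280 -66.5
python3 -m handwheel '[[9.1,[-2,-5,2],0],[9.1,[-5,-8,6],0],[9.1,[-8,-10,9.5],0],[9.1,[-11,-10.3,13],0],[9.1,[-14,-10.3,16.5],0],[9.1,[-17.3,-10.3,20],0],[9.1,[-20.5,-10.3,24],0],[9.1,[-23.5,-10.3,27.5],0],[9.1,[-25.9,-10.3,30],0],[9.1,[-25.9,-10.3,30],0]]'
python3 go.py 400 -170 280 -66.5
```

```text
t 0.15 pos [ 229.4 -526.8  176.6] yaw -66.46 F [0.3 0.4 0.2] w 91.1
shift cm [-25.91 -10.3   29.88] turn 0.04 dist mm 408.72525337695066
time_s: 1.15
ee_pos: [402.1, -166.1, 279.9]
ee_rot: [-89.9, 0.2, -66.1]
force: [-0.4, 0.0, 0.5]
gripper_width: 91.3
t 1.15 pos [ 402.1 -166.1  279.9] yaw -66.12 F [-0.4  0.   0.5] w 91.3
shift cm [ 0.27 -0.01 -0.35] turn 0.38 dist mm 4.42503836927838
```

```bash
python3 - <<'E'
from h import *
im,m=grab('wrist','w1'); print(m['extrinsics'].round(3))
E
python3 go.py 400 -170 280 -66.5
```

```text
[[ 4.05000e-01 -9.14000e-01 -4.00000e-03 -3.13376e+02]
 [ 8.77000e-01  3.89000e-01 -2.81000e-01 -2.27638e+02]
 [ 2.59000e-01  1.11000e-01  9.60000e-01 -5.75066e+02]
 [ 0.00000e+00  0.00000e+00  0.00000e+00  1.00000e+00]]
t 1.2 pos [ 401.4 -168.1  279.8] yaw -66.22 F [ 0.1 -0.2  0.1] w 91.1
shift cm [ 0.11 -0.02 -0.2 ] turn 0.28 dist mm 2.338804930158801
```

View pics/w1.png

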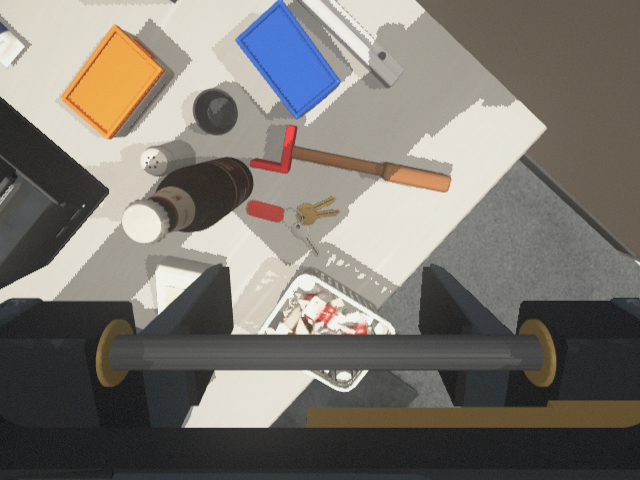

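Wrist view 1: orange lid ≈(115,80), blue lid ≈(288,58), the red L corner ≈(290,160) and the grip block ≈(418,176). The fence end is ≈(390,80). Next is a second view from further forward and left.

```bash
python3 -m handwheel '[[9.1,[-3.5,0,4],0],[9.1,[-7,0,8],0],[9.1,[-10.8,0,12.4],0],[9.1,[-10.8,0,12.4],0],[9.1,[-10.8,0,12.4],0],[9.1,[-10.8,0,12.4],0]]'
python3 - <<'E'
from h import *
im,m=grab('wrist','w2')
E
python3 go.py 400 -170 280 -66.5
```

```text
time_s: 1.8
ee_pos: [471.0, -20.7, 279.6]
ee_rot: [-90.1, 0.0, -66.3]
force: [-0.0, -0.6, -0.5]
gripper_width: 91.2
t 1.85 pos [470.9 -21.  279.8] yaw -66.32 F [ 0.8 -0.   0.4] w 90.9
shift cm [ 10.8   -0.02 -12.48] turn 0.18 dist mm 165.03272992333598
```

View pics/w2.png

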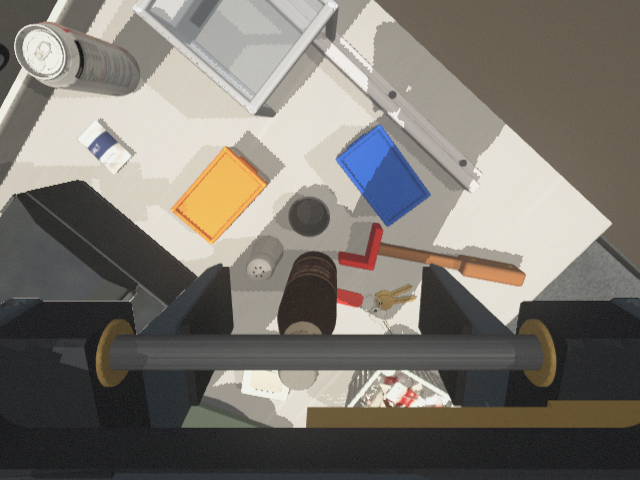

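View 2 shows everything: orange ≈(220,194), blue ≈(383,175), the fence from (475,188) to the guard at ≈(325,50), and the stick corner ≈(375,262).

Run:
```python
from meas import *
for col in ('orange','blue'):
    rs=[];
    for c in('w2','w1','top0','side0'):
        im,m=load(c); k=big(mask(im,col))
        pts=np.array([onz(m,p[0][0],p[0][1],50)[:2] for p in k],np.float32)
        rr=cv2.minAreaRect(pts); print(col,c,np.round(rr[0],1),np.round(rr[1],1),round(rr[2],1))
        h=cv2.minAreaRect(k); 
        q=cv2.boxPoints(rr); 
        rs.append([ray(m,*proj(m,[x,y,50])) for x,y in sorted(q.tolist(),key=lambda p:p[0])])
    for i in range(4): print('  corner tri w2+w1',tri([rs[0][i],rs[1][i]])[0].round(1),'w2+side',tri([rs[0][i],rs[3][i]])[0].round(1))
im,m=load('w2'); cv2.imwrite('pics/w2z.png',cv2.resize(im[0:200,120:500][:,:,::-1],None,fx=2.1,fy=2.1,interpolation=cv2.INTER_CUBIC))
cv2.imwrite('pics/w2s.png',cv2.resize(im[200:310,300:540][:,:,::-1],None,fx=3.3,fy=3.3,interpolation=cv2.INTER_CUBIC))
```

```text
orange w2 [423.3  91.6] [ 60.8 102.5] 69.8
orange w1 [422.5  90.1] [ 63.5 102.7] 69.8
orange top0 [420.5  91.4] [59.9 99. ] 69.7
orange side0 [423.8  94.7] [ 63.2 102.9] 69.8
  corner tri w2+w1 [361.2  82.1  41.6] w2+side [362.2  81.7  44.9]
  corner tri w2+w1 [385.2 138.2  49. ] w2+side [381.6 140.9  40. ]
  corner tri w2+w1 [459.3  46.   41.5] w2+side [459.7  46.   45.6]
  corner tri w2+w1 [481.7 102.7  48.9] w2+side [480.  104.9  40.8]
blue w2 [518.3 -69.7] [99.5 60. ] 61.9
blue w1 [517.  -72.3] [100.1  60.3] 61.9
blue top0 [517.4 -71.9] [95.9 58.7] 61.8
blue side0 [520.9 -66.4] [106.   61.5] 61.8
  corner tri w2+w1 [ 466.7 -101.7   41. ] w2+side [467.7 -99.9  47.4]
  corner tri w2+w1 [514.7 -12.   42.7] w2+side [513.1 -11.6  31.4]
  corner tri w2+w1 [ 520.9 -130.6   41.1] w2+side [ 521.1 -129.6   45. ]
  corner tri w2+w1 [568.6 -40.9  42.8] w2+side [568.6 -41.1  32.1]
```

```bash
sleep 1
```

```text
(no output)
```

View pics/w2z.png

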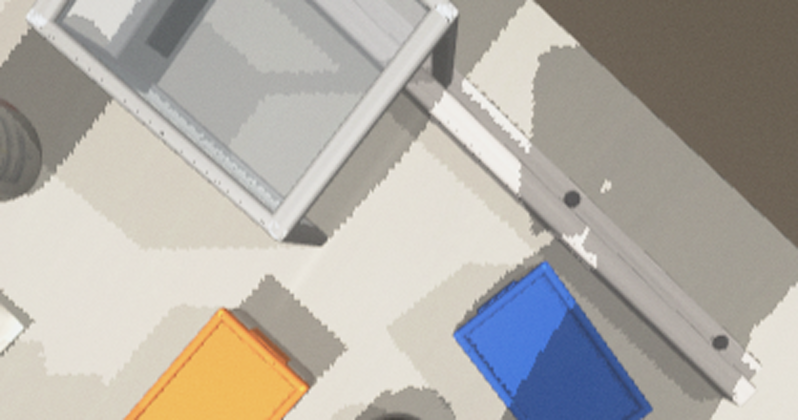

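View pics/w2s.png

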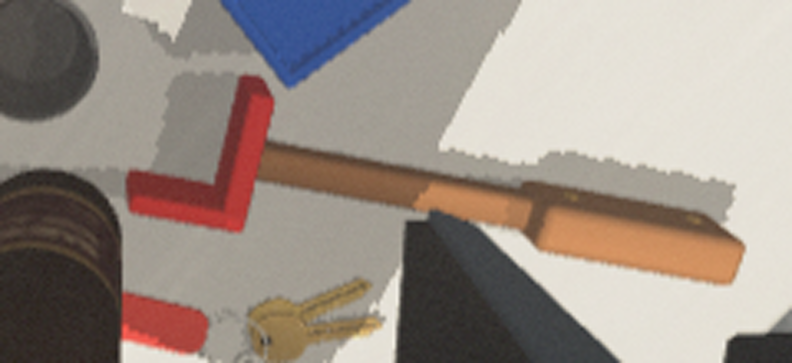

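Run:
```python
from h import *
_,t=load('top0');_,s=load('side0');_,w=load('w2');_,w1=load('w1')
for z in(0,60,100): print(z,onz(t,271,345,z).round(0),onz(t,172,305,z).round(0),onz(t,345,400,z).round(0))
# register corners: top (172,305) ~ side (569,237)?? ; top(271,345) ~ side (430,210)/(435,190)
print(tri([ray(t,271,345),ray(s,432,212)]),tri([ray(t,271,345),ray(s,440,190)]))
print(tri([ray(t,271,345),ray(w1,107,190)]))
print(tri([ray(t,172,305),ray(w,20,192)]),tri([ray(t,172,305),ray(w,78,182)]))
```

```text
0 [293.  89.   0.] [361. 274.   0.] [200. -47.   0.]
60 [294.  82.  60.] [358. 258.  60.] [205. -46.  60.]
100 [295.  78. 100.] [357. 248. 100.] [209. -46. 100.]
(array([291.70790993,  89.54868992,  26.91309962]), [np.float64(4.00063126401487), np.float64(4.000631264014824)]) (array([291.75973265,  84.83603128, 101.86041295]), [np.float64(7.232402771086138), np.float64(7.232402771086114)])
(array([292.23628291,  87.40547837,   4.96437457]), [np.float64(0.9843953747987645), np.float64(0.9843953747986881)])
(array([361.37002551, 251.76639115, 111.89027841]), [np.float64(8.704210174270203), np.float64(8.704210174270166)]) (array([358.71863237, 268.90767496,   7.62674852]), [np.float64(3.5553484170953293), np.float64(3.55534841709542)])
```

```bash
python3 go.py 330 127 190 -110.2
python3 -m handwheel '[[9.1,[-3,0,-1],7.5],[9.1,[-6.5,0,-2],15],[9.1,[-10,0,-3.5],22.5],[9.1,[-13.5,0,-5],30],[9.1,[-17,2,-6],37.5],[9.1,[-19.2,5.5,-7.05],43.9],[9.1,[-19.2,9,-7.05],43.9],[9.1,[-19.2,9,-7.05],43.9],[9.1,[-19.2,9,-7.05],43.9],[9.1,[-19.2,9,-7.05],43.9]]'
python3 go.py 330 127 190 -110.2
```

```text
t 1.85 pos [470.9 -21.  279.8] yaw -66.32 F [ 0.8 -0.   0.4] w 90.9
shift cm [-19.2    9.    -6.95] turn 43.88 dist mm 223.16050462732363
time_s: 2.85
ee_pos: [331.0, 126.3, 191.9]
ee_rot: [-89.9, 0.1, -110.3]
force: [0.8, -0.1, 0.3]
gripper_width: 91.1
t 2.85 pos [331.  126.3 191.9] yaw -110.33 F [ 0.8 -0.1  0.3] w 91.1
shift cm [-0.03  0.19 -0.12] turn -0.13 dist mm 2.2637871916563252
```

```bash
python3 -m handwheel '[[9.1,[0,0.2,0],0],[9.1,[0,0.2,0],0]]'
cat > box.py <<'E'
# box.py name colour : rect fit of lid in tool frame
import sys; from meas import *
def lid(fn,col,z=50):
    im,m=load(fn); mk=mask(im,col); k=big(mk)
    pts=np.array([onz(m,p[0][0],p[0][1],z)[:2] for p in k],np.float32)
    # robust: fit lines to contour sides
    (c,wh,a)=cv2.minAreaRect(pts); 
    if wh[0]<wh[1]: a+=90
    for it in range(2):
        u=np.array([np.cos(np.radians(a)),np.sin(np.radians(a))]); v=np.array([-u[1],u[0]])
        p=(pts-c)@np.array([u,v]).T
        lx=np.percentile(p[:,0],[1,99]); L=[]; 
        sides=[]
        for ax,sg in((1,1),(1,-1),(0,1),(0,-1)):
            h=(50,31)[ax]; o=1-ax; lim=(30,20)[ax] if False else (35 if ax==1 else 18)
            sel=p[(np.abs(p[:,o])<lim)&(sg*p[:,ax]>h-10)]
            q=np.polyfit(sel[:,o],sel[:,ax],1)
            r=sel[:,ax]-np.polyval(q,sel[:,o]); s2=sel[np.abs(r-np.median(r))<1.0]; q=np.polyfit(s2[:,o],s2[:,ax],1)
            sides.append((q[0],q[1]))
        slope=(sides[0][0]+sides[1][0])/2; slope_e=-(sides[2][0]+sides[3][0])/2
        cy=(sides[0][1]+sides[1][1])/2; cx=(sides[2][1]+sides[3][1])/2
        c=np.array(c)+cx*u+cy*v; a+=np.degrees(slope)
    return c,a,sides[2][1]-sides[3][1],sides[0][1]-sides[1][1],np.degrees(slope_e),k
if __name__=='__main__':
    fn,col=sys.argv[1:3]; s=state(); grab('wrist',fn)
    Rt=R.from_euler('xyz',s['ee_rot'],degrees=True).as_matrix(); yaw=np.degrees(np.arctan2(Rt[1,0],Rt[0,0]))
    c,a,L,W,e,k=lid(fn,col)
    print('pose',s['ee_pos'].round(2),s['ee_rot'].round(2)); print('lid centre',c.round(2),'angle',round(a,2),'L,W',round(L,1),round(W,1),'end slope resid',round(e,2))
    d=Rt.T@np.array([c[0]-s['ee_pos'][0],c[1]-s['ee_pos'][1],0]); print('in tool',d.round(2),'jaw angle rel',round((a-90-yaw+90)%180-90,2))
E
python3 box.py w3 orange
```

```text
time_s: 3.05
ee_pos: [332.2, 126.2, 191.0]
ee_rot: [-89.8, 0.2, -110.4]
force: [-0.5, 0.5, 0.4]
gripper_width: 90.9
pose [332.2  126.21 190.98] [ -89.8     0.19 -110.39]
lid centre [420.39  92.89] angle 159.72 L,W 98.3 59.8 end slope resid -1.15
in tool [ 0.51  0.33 94.28] jaw angle rel 0.1
```

View pics/w3.png

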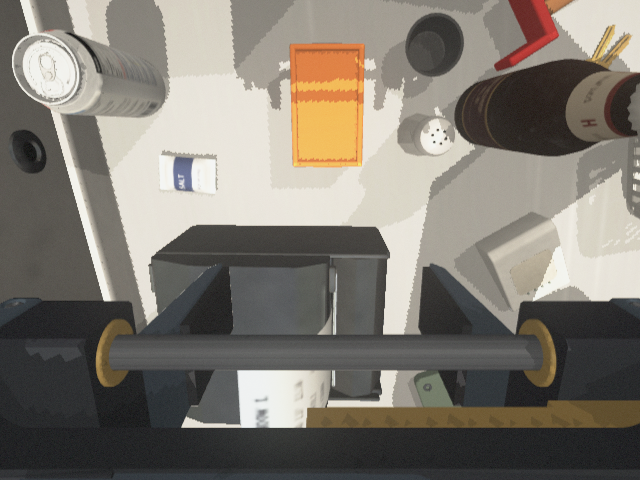

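```bash
python3 - <<'E'
from box import *
r=[]
for f in('w2','w3'):
    c,a,L,W,e,k=lid(f,'orange'); _,m=load(f); print(f,c.round(1),round(a,1),round(L,1),round(W,1)); r.append(ray(m,*proj(m,[*c,50])))
print(tri(r)[0].round(1))
E
python3 -m handwheel '[[9.1,[0.05,2,4],0],[9.1,[0.05,5,8],0],[9.1,[0.05,9,9.43],0],[9.1,[0.05,9,9.43],0],[9.1,[0.05,9,9.43],0]]'
python3 go.py 420.4 92.9 16 -110.3
```

```text
w2 [422.9  91.8] 159.8 100.5 59.9
w3 [420.4  92.9] 159.7 98.3 59.8
[420.8  93.   42.9]
time_s: 3.6
ee_pos: [420.1, 93.0, 100.9]
ee_rot: [-89.9, 0.1, -110.4]
force: [-0.7, -0.5, 0.2]
gripper_width: 91.1
t 3.6 pos [420.1  93.  100.9] yaw -110.41 F [-0.7 -0.5  0.2] w 91.1
shift cm [0.01 8.49 0.03] turn -0.11 dist mm 84.87603406741337
```

```bash
python3 -m handwheel '[[9.1,[0,4,0],0],[9.1,[0,7,0],0],[9.1,[0,8.5,0],0],[9.1,[0,8.5,0],0],[9.1,[0,8.5,0],0]]'
python3 go.py 420.4 92.9 16 -110.3
```

```text
time_s: 4.1
ee_pos: [421.4, 93.7, 17.7]
ee_rot: [-89.8, 0.2, -110.4]
force: [0.4, 0.3, 0.7]
gripper_width: 90.9
t 4.1 pos [421.4  93.7  17.7] yaw -110.37 F [0.4 0.3 0.7] w 90.9
shift cm [ 0.11  0.17 -0.07] turn -0.07 dist mm 2.120102299748927
```

```bash
python3 -m handwheel '[[8,[0,0,0],0],[6.5,[0,0,0],0],[5.5,[0,0,0],0],[5.5,[0,0,0],0],[5.5,[0,0,0],0],[5.5,[0,0,0],0]]' 20
python3 go.py 420.39 92.89 16 -110.3;python3 go.py 420.39 92.89 16 -110.3
```

```text
time_s: 4.7
ee_pos: [421.4, 93.7, 17.7]
ee_rot: [-89.8, 0.2, -110.4]
force: [0.6, -1.1, 0.3]
gripper_width: 55.0
t 4.7 pos [421.4  93.7  17.7] yaw -110.37 F [ 0.6 -1.1  0.3] w 55.0
shift cm [ 0.11  0.17 -0.07] turn -0.07 dist mm 2.1208491601346924
t 4.7 pos [421.4  93.7  17.7] yaw -110.37 F [ 0.6 -1.1  0.3] w 55.0
shift cm [ 0.11  0.17 -0.07] turn -0.07 dist mm 2.1208491601346924
```

```bash
python3 - <<'E'
from h import *
grab('wrist','w4');grab('side','s4')
im,m=load('s4'); cv2.imwrite('pics/s4z.png',cv2.resize(im[150:330,320:520][:,:,::-1],None,fx=3,fy=3,interpolation=cv2.INTER_CUBIC))
E
python3 go.py 420.39 92.89 16 -110.3
```

```text
t 4.8 pos [421.4  93.7  17.6] yaw -110.37 F [0.5 0.9 0.6] w 55.1
shift cm [ 0.11  0.16 -0.07] turn -0.07 dist mm 2.06130281252156
```

View pics/w4.png

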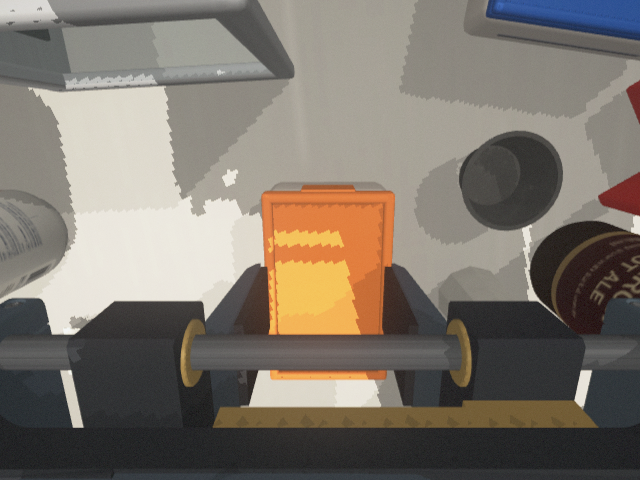

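View pics/s4z.png

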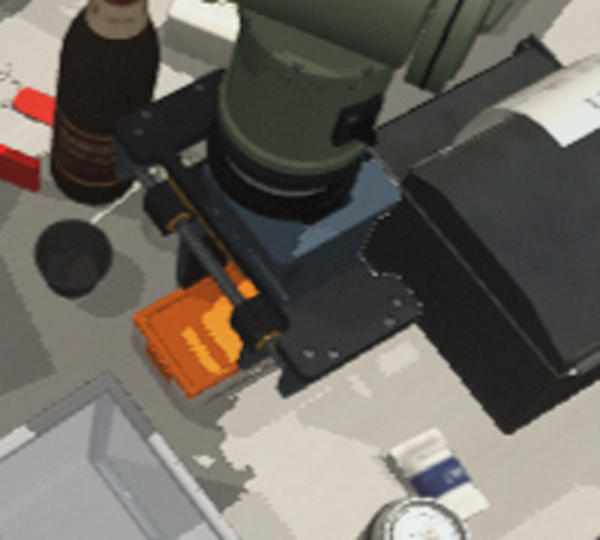

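```bash
python3 -m handwheel '[[4.5,[0,0,0],0],[4.5,[0,0,0],0],[4.5,[0,0,0],0]]' 20
python3 go.py 420.39 92.89 16 -110.3
```

```text
time_s: 5.1
ee_pos: [421.4, 93.7, 17.6]
ee_rot: [-89.8, 0.2, -110.4]
force: [-0.7, -0.6, 0.5]
gripper_width: 45.3
t 5.1 pos [421.4  93.7  17.6] yaw -110.37 F [-0.7 -0.6  0.5] w 45.3
shift cm [ 0.11  0.16 -0.06] turn -0.07 dist mm 2.0167169157140092
```

Run:
```python
from h import *
grab('wrist','w5')
```

```text
(no output)
```

View pics/w5.png

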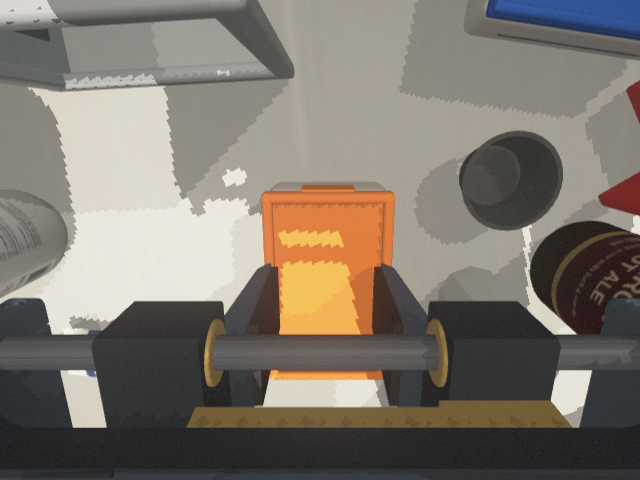

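Run:
```python
from h import *
grab('side','s5')
im,m=load('s5'); 
s=state(); Rt=R.from_euler('xyz',s['ee_rot'],degrees=True).as_matrix()
im=im[:,:,::-1].copy()
big=cv2.resize(im[180:330,330:500],None,fx=4.5,fy=4.5,interpolation=cv2.INTER_CUBIC)
for d,c in (([-22,0,0],(0,255,0)),([22,0,0],(0,255,0)),([-22,-40,0],(255,255,0)),([22,-40,0],(255,255,0)),([0,0,0],(255,0,255)),([-31,-32,50],(0,0,255)),([-31,-32,-50],(0,0,255)),([31,-32,50],(0,0,255))):
    p=proj(m,s['ee_pos']+Rt@np.array(d,float)); cv2.circle(big,(int((p[0]-330)*4.5),int((p[1]-180)*4.5)),4,c,-1)
cv2.imwrite('pics/s5z.png',big)
_,m=load('w5');print([proj(m,s['ee_pos']+Rt@np.array(d,float)).round(0) for d in ([-22.5,0,16],[22.5,0,16],[-22.5,0,0])])
```

```text
[array([286., 243.]), array([366., 243.]), array([286., 270.])]
```

View pics/s5z.png

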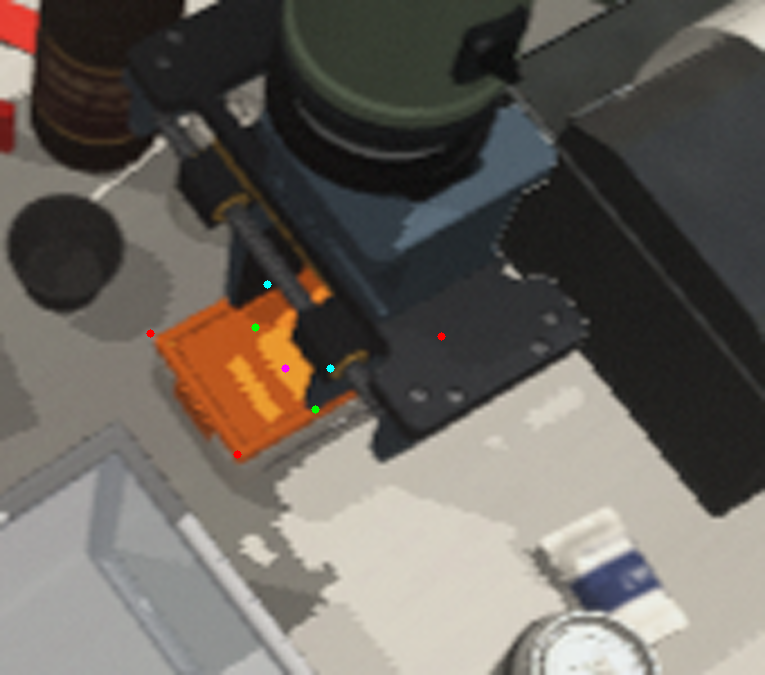

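Run:
```python
from h import *
_,w=load('w5');_,s=load('s5')
T=state(); Rt=R.from_euler('xyz',T['ee_rot'],degrees=True).as_matrix()
def f(a,b):
    p,e=tri([ray(w,*a),ray(s,330+b[0]/4.5,180+b[1]/4.5)]); print(p.round(1),np.round(e,1),'tool',(Rt.T@(p-T['ee_pos'])).round(1))
f((388,265),(235,305)); f((278,265),(315,405)); f((262,268),(315,405))
im,_=load('w5'); cv2.imwrite('pics/w5z.png',cv2.resize(im[230:430,180:470][:,:,::-1],None,fx=2.7,fy=2.7,interpolation=cv2.INTER_CUBIC))
```

```text
[410.3  59.6  15.6] [0.8 0.8] tool [35.8  1.8  1.5]
[436.9 114.6  34.3] [1.8 1.8] tool [-25.1 -16.6   7.4]
[444.4 117.3  52.6] [1. 1.] tool [-30.3 -34.9  13.5]
```

View pics/w5z.png

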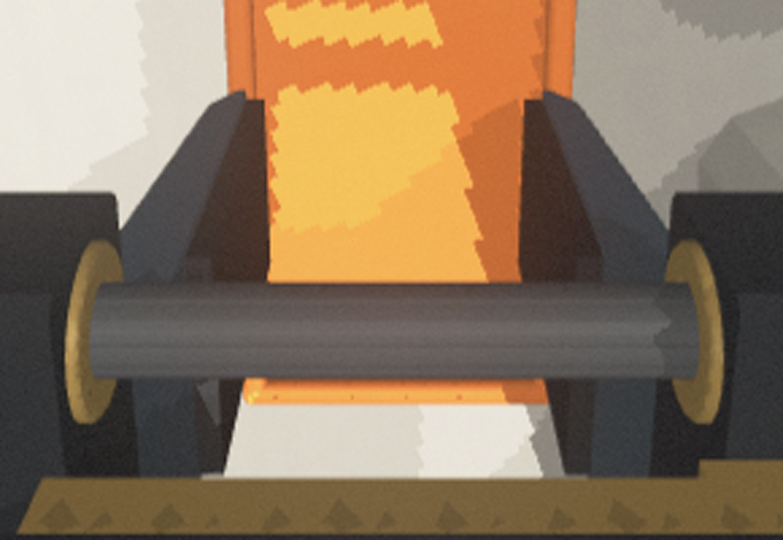

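Run:
```python
from h import *
print([a for a in dir(env) if a[0]!='_'])
for fn,half in (('s4',27.5),('s5',22.6)):
    im,m=load(fn); s=state(); Rt=R.from_euler('xyz',s['ee_rot'],degrees=True).as_matrix()
    big=cv2.resize(im[180:330,330:500][:,:,::-1],None,fx=4.5,fy=4.5,interpolation=cv2.INTER_CUBIC)
    for y,c in ((0,(0,255,0)),(-32,(255,255,0))):
      for x in(half,half+13.5,-half,-half-13.5):
       for z in(16,-16):
        p=proj(m,s['ee_pos']+Rt@np.array([x,y,z],float)); cv2.circle(big,(int((p[0]-330)*4.5),int((p[1]-180)*4.5)),3,c,-1)
    cv2.imwrite('pics/%sq.png'%fn,big)
```

```text
['Unreachable', 'grasp_offset']
```

View pics/s5q.png

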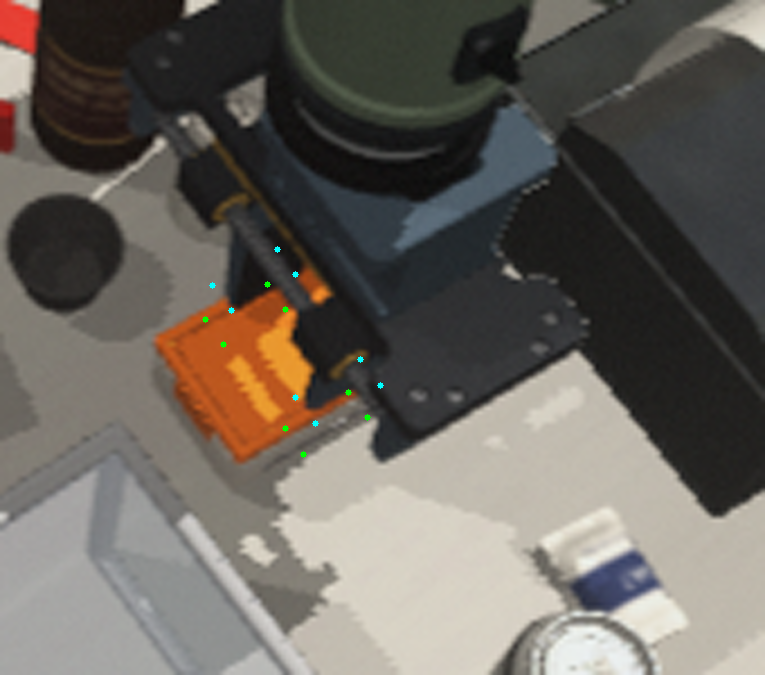

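View pics/s4q.png

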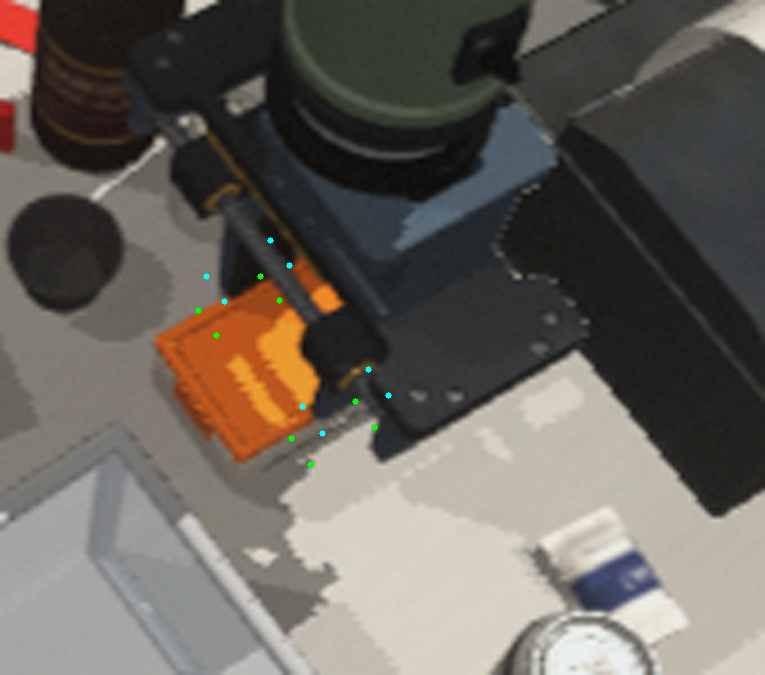

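```bash
python3 -m handwheel '[[7,[0,0,0],0],[9.1,[0,0,0],0],[9.1,[0,0,0],0],[9.1,[0,0,0],0],[9.1,[0,0.5,0],0],[9.1,[0,1,0],0],[9.1,[0,1.5,0],0],[9.1,[0,1.5,0],0]]' 20
python3 -c "
from h import *
grab('wrist','w6');grab('side','s6')
im,m=load('s6'); cv2.imwrite('pics/s6z.png',cv2.resize(im[180:330,330:500][:,:,::-1],None,fx=4.5,fy=4.5,interpolation=cv2.INTER_CUBIC))"
```

```text
time_s: 6.0
ee_pos: [420.7, 93.6, 1.7]
ee_rot: [-89.9, 0.2, -110.4]
force: [-1.2, -1.1, 0.5]
gripper_width: 90.7
```

View pics/s6z.png

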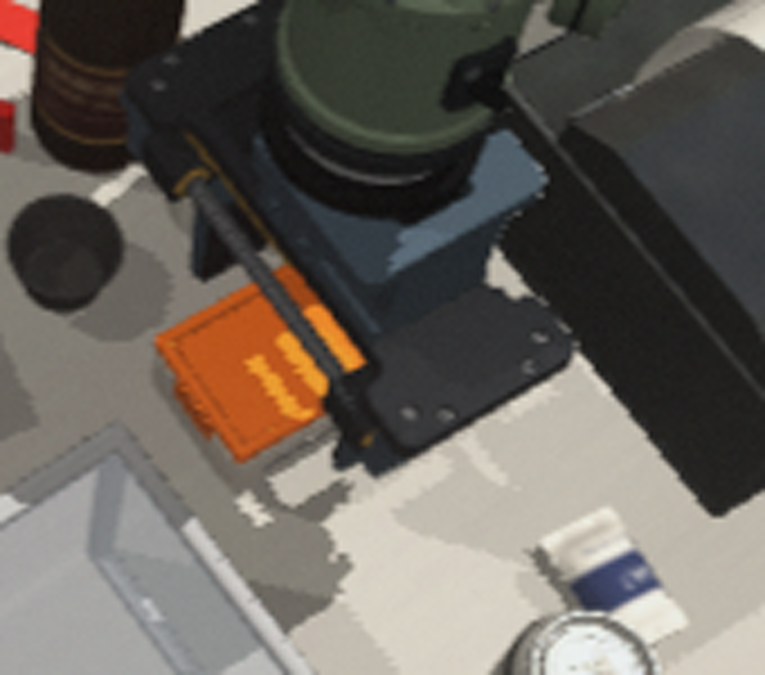

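View pics/w6.png

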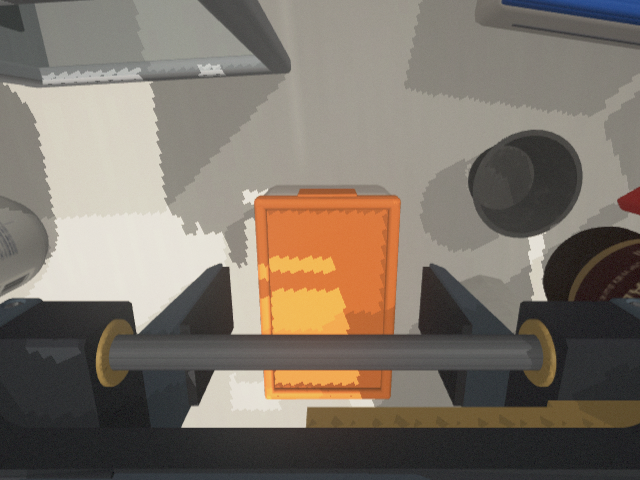

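```bash
python3 -m handwheel '[[9.1,[0,0.5,0],0],[9.1,[0,1,0],0],[9.1,[0,1.5,0],0],[9.1,[0,1.5,0],0],[9.1,[0,1.5,0],0]]' 20
python3 -m handwheel '[[7.5,[0,0,0],0],[6.5,[0,0,0],0],[6.0,[0,0,0],0],[5.6,[0,0,0],0],[5.4,[0,0,0],0],[5.4,[0,0,0],0]]' 20
python3 go.py 420.39 92.89 16 -110.3
```

```text
time_s: 6.6
ee_pos: [421.2, 93.7, -12.9]
ee_rot: [-89.8, 0.2, -110.4]
force: [-0.7, 0.7, 0.0]
gripper_width: 91.0
time_s: 7.2
ee_pos: [421.2, 93.7, -12.8]
ee_rot: [-89.8, 0.2, -110.4]
force: [-0.1, -1.7, 1.7]
gripper_width: 62.2
t 7.2 pos [421.2  93.7 -12.8] yaw -110.37 F [-0.1 -1.7  1.7] w 62.2
shift cm [ 0.1  -2.88 -0.04] turn -0.07 dist mm 28.836631319645583
```

```bash
python3 -m handwheel '[[5.4,[0,-1,0],0],[5.4,[0,-4,0],0],[5.4,[0,-8,0],0],[5.4,[0,-12.5,0],0],[5.4,[0,-17,0],0],[5.4,[0,-21.5,0],0],[5.4,[0,-25.3,0],0],[5.4,[0,-25.3,0],0]]' 25
python3 go.py 473 -154 240 -28.1
```

```text
time_s: 8.0
ee_pos: [423.2, 93.8, 246.1]
ee_rot: [-89.2, 0.5, -110.4]
force: [0.1, 0.3, -2.1]
gripper_width: 61.7
t 8.0 pos [423.2  93.8 246.1] yaw -110.36 F [ 0.1  0.3 -2.1] w 61.7
shift cm [21.5   0.58 13.28] turn -82.26 dist mm 252.8161357416934
```

```bash
python3 -m handwheel '[[5.4,[2,0,2],-8],[5.4,[4,0,4],-16.4],[5.4,[6,0,6],-24.8],[5.4,[8,0,8],-33],[5.4,[10.5,0,9.5],-41.4],[5.4,[13,0,11],-50],[5.4,[15.5,0,12],-58],[5.4,[18,0,13],-66],[5.4,[20,0,13.3],-74.3],[5.4,[21.5,0,13.3],-82.3]]'
python3 go.py 473 -154 191 -28.1
python3 -m handwheel '[[5.4,[0,2.5,0],0],[5.4,[0,5,0],0],[5.4,[0,5.2,0],0],[5.4,[0,5.2,0],0],[5.4,[0,5.2,0],0]]'
python3 go.py 473 -154 191 -28.1
```

```text
time_s: 9.0
ee_pos: [472.0, -155.1, 244.4]
ee_rot: [-89.4, -0.5, -27.8]
force: [0.2, -0.2, -2.1]
gripper_width: 62.0
t 9.0 pos [ 472.  -155.1  244.4] yaw -27.8 F [ 0.2 -0.2 -2.1] w 62.0
shift cm [-0.02  5.34  0.09] turn 0.3 dist mm 53.45330103214404
time_s: 9.5
ee_pos: [473.4, -155.0, 193.5]
ee_rot: [-89.4, -0.6, -27.8]
force: [-0.4, 0.0, -2.2]
gripper_width: 61.9
t 9.5 pos [ 473.4 -155.   193.5] yaw -27.79 F [-0.4  0.  -2.2] w 61.9
shift cm [-0.08  0.25  0.06] turn 0.31 dist mm 2.6657225472011437
```

```bash
python3 box.py w7 blue; python3 go.py 473 -154 191 -28.1
```

```text
pose [ 473.4  -154.96  193.46] [-89.38  -0.63 -27.79]
lid centre [517.9  -71.35] angle 61.86 L,W 97.0 59.2 end slope resid 0.35
in tool [ 0.4   1.03 94.71] jaw angle rel -0.36
t 9.55 pos [ 473.5 -155.   193.6] yaw -27.78 F [-0.1 -0.1 -1.9] w 62.1
shift cm [-0.1   0.26  0.06] turn 0.32 dist mm 2.8902786537106095
```

View pics/w7.png

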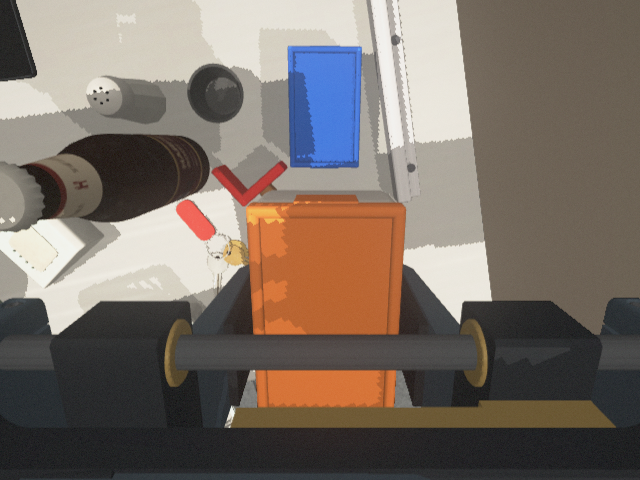

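Held orange lid spans ≈(247–406) px, centred on the gripper. The blue lid is at ≈(325,107). Now moving above it.

```bash
python3 go.py 518.1 -70.9 90 -28.14
python3 -m handwheel '[[5.4,[-0.1,0,3.5],0.2],[5.4,[-0.1,1,7],0.35],[5.4,[-0.1,4,9.47],0.35],[5.4,[-0.1,8,9.47],0.35],[5.4,[-0.1,10.3,9.47],0.35],[5.4,[-0.1,10.3,9.47],0.35],[5.4,[-0.1,10.3,9.47],0.35]]'
python3 go.py 518.1 -70.9 45 -28.14
```

```text
t 9.55 pos [ 473.5 -155.   193.6] yaw -27.78 F [-0.1 -0.1 -1.9] w 62.1
shift cm [-0.1  10.47  9.41] turn 0.36 dist mm 140.74124263587282
time_s: 10.25
ee_pos: [519.5, -70.4, 92.9]
ee_rot: [-89.3, -0.8, -28.1]
force: [0.0, -0.5, -2.1]
gripper_width: 62.0
t 10.25 pos [519.5 -70.4  92.9] yaw -28.13 F [ 0.  -0.5 -2.1] w 62.0
shift cm [-0.16  4.79 -0.16] turn 0.01 dist mm 47.95014203926921
```

```bash
python3 -m handwheel '[[5.4,[-0.1,2,-0.1],0],[5.4,[-0.16,4,-0.16],0],[5.4,[-0.16,4.2,-0.16],0],[5.4,[-0.16,4.2,-0.16],0],[5.4,[-0.16,4.2,-0.16],0]]'
python3 go.py 518.1 -70.9 34 -28.14
python3 -c "
from h import *
grab('side','s8');grab('wrist','w8')
im,m=load('s8'); cv2.imwrite('pics/s8z.png',cv2.resize(im[150:310,220:400][:,:,::-1],None,fx=4.2,fy=4.2,interpolation=cv2.INTER_CUBIC))"
```

```text
time_s: 10.75
ee_pos: [519.7, -71.3, 52.8]
ee_rot: [-89.3, -1.0, -28.1]
force: [0.7, 0.1, -1.9]
gripper_width: 61.7
t 10.75 pos [519.7 -71.3  52.8] yaw -28.14 F [ 0.7  0.1 -1.9] w 61.7
shift cm [-0.19  1.88 -0.06] turn -0.0 dist mm 18.865651353890588
```

View pics/s8z.png

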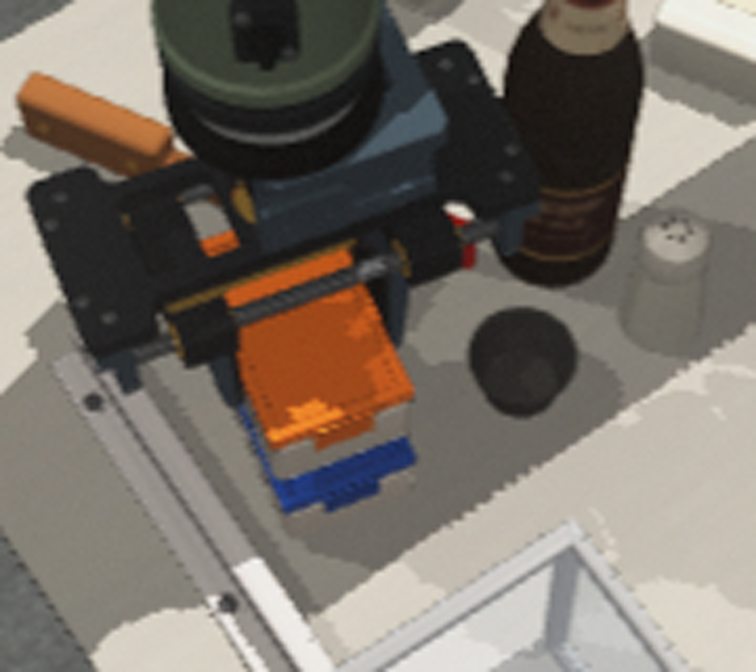

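View pics/w8.png

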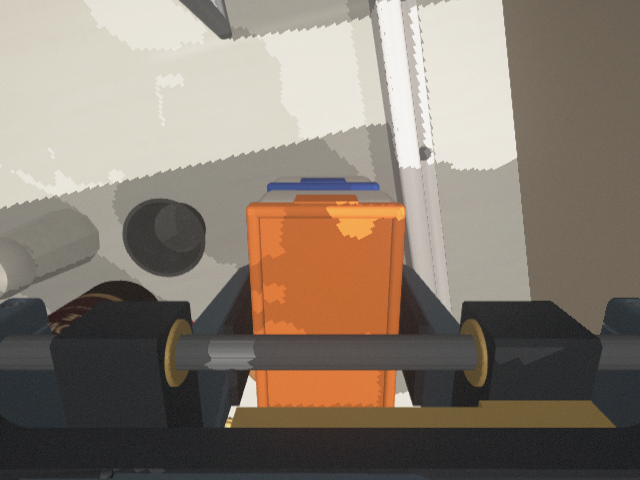

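```bash
cat > cmp.py <<'E'
import sys; from meas import *
fn=sys.argv[1]; dz=float(sys.argv[2])  # orange lid height
im,m=load(fn); u=np.array([.4717,.8818]); v=np.array([-.8818,.4717])
for col,z in(('orange',dz),('blue',50)):
    k=big(mask(im,col))[:,0,:]
    P=np.array([onz(m,a,b,z)[:2] for a,b in k]); p=np.c_[P@u,P@v]
    if col=='blue': sel=p[k[:,1]<193]
    else: sel=p[(k[:,1]<245)]
    l,r=np.percentile(sel[:,1],[2,98]); far=np.percentile(sel[:,0],98)
    print(col,'lat',l.round(1),r.round(1),'mid',((l+r)/2).round(2),'w',(r-l).round(1),'far',far.round(1), 'px',k[:,0].min(),k[:,0].max(),k[:,1].min())
E
python3 cmp.py w8 115.6
```

```text
orange lat -521.0 -460.3 mid -490.62 w 60.7 far 236.0 px 246 405 195Traceback (most recent call last):
  File "cmp.py", line 5, in <module>
    k=big(mask(im,col))[:,0,:]
      ~~~^^^^^^^^^^^^^^
  File "meas.py", line 7, in big
    cs,_=cv2.findContours(mk,cv2.RETR_EXTERNAL,cv2.CHAIN_APPROX_NONE); return max(cs,key=cv2.contourArea)
                                                                              ~~~^^^^^^^^^^^^^^^^^^^^^^^^
ValueError: max() iterable argument is empty
```

```bash
python3 - <<'E'
from h import *
im,m=load('w8'); print(im[186,300:360:10])
hsv=cv2.cvtColor(np.ascontiguousarray(im),cv2.COLOR_RGB2HSV); print(hsv[186,300:360:10])
E
sed -i "s/'blue':((105,150,60)/'blue':((105,130,45)/; s/(125,255,255)/(128,255,255)/" meas.py; python3 cmp.py w8 115.6
```

```text
[[ 65  84 137]
 [ 71  84 138]
 [ 69  84 138]
 [ 70  88 139]
 [ 66  81 135]
 [ 73  87 138]]
[[112 134 137]
 [114 124 138]
 [113 128 138]
 [112 127 139]
 [113 130 135]
 [114 120 138]]
orange lat -521.0 -460.3 mid -490.62 w 60.7 far 236.0 px 246 405 195
blue lat -479.2 -460.6 mid -469.92 w 18.7 far 231.3 px 268 304 184
```

```bash
sed -i "s/(105,130,45)/(105,85,45)/" meas.py; python3 cmp.py w8 115.6
python3 - <<'E'
from h import *
im,m=load('w8'); cv2.imwrite('pics/w8z.png',cv2.resize(im[160:260,230:420][:,:,::-1],None,fx=4,fy=4,interpolation=cv2.INTER_CUBIC))
E
```

```text
orange lat -521.0 -460.3 mid -490.62 w 60.7 far 236.0 px 246 405 195
blue lat -519.8 -459.7 mid -489.78 w 60.1 far 234.5 px 267 378 178
```

View pics/w8z.png

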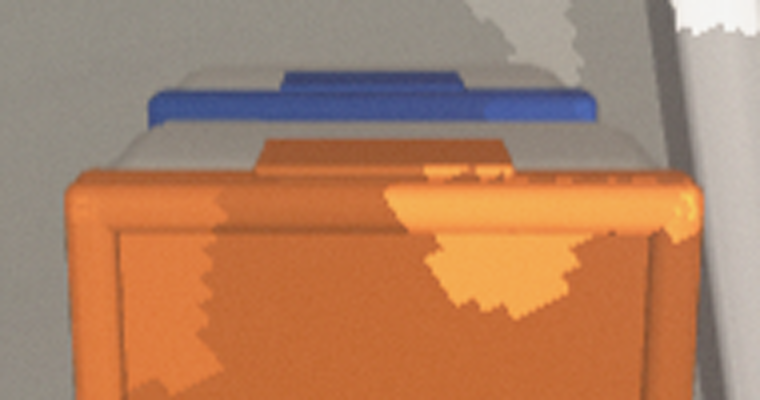

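Run:
```python
from h import *
_,m=load('w8'); u=np.array([.4717,.8818])
a=onz(m,326,203,115.6)[:2]@u; b=onz(m,323.5,182.5,50)[:2]@u; print(a,b,a-b)
s=state(); Rt=R.from_euler('xyz',s['ee_rot'],degrees=True).as_matrix(); print(Rt.round(4))
```

```text
232.86841289308987 232.0611629524916 0.8072499405982683
[[ 0.8817  0.0202  0.4713]
 [-0.4715  0.0034  0.8819]
 [ 0.0162 -0.9998  0.0126]]
```

```bash
python3 -m handwheel '[[5.4,[-0.18,0,-0.09],0],[5.4,[-0.18,0.5,-0.09],0],[5.4,[-0.18,1.0,-0.09],0],[5.4,[-0.18,1.4,-0.09],0],[5.4,[-0.18,1.6,-0.09],0],[5.4,[-0.18,1.6,-0.09],0]]'
python3 go.py 518.1 -70.9 34 -28.14
python3 -m handwheel '[[5.4,[0,0.2,0],0],[5.4,[0,0.3,0],0],[5.4,[0,0.3,0],0]]'
python3 go.py 518.1 -70.9 34 -28.14
```

```text
time_s: 11.45
ee_pos: [517.2, -71.0, 35.7]
ee_rot: [-89.3, -0.9, -28.1]
force: [-0.6, -0.1, -2.3]
gripper_width: 61.6
t 11.45 pos [517.2 -71.   35.7] yaw -28.14 F [-0.6 -0.1 -2.3] w 61.6
shift cm [0.07 0.18 0.05] turn 0.0 dist mm 1.9756600712160788
time_s: 11.75
ee_pos: [517.5, -71.0, 33.2]
ee_rot: [-89.3, -0.9, -28.1]
force: [-0.2, -0.3, 1.9]
gripper_width: 62.0
t 11.75 pos [517.5 -71.   33.2] yaw -28.13 F [-0.2 -0.3  1.9] w 62.0
shift cm [ 0.05 -0.07  0.04] turn 0.01 dist mm 0.974125992840573
```

```bash
python3 -m handwheel '[[6.6,[0,0,0],0],[7.2,[0,0,0],0],[8.2,[0,0,0],0],[8.8,[0,0,0],0],[8.8,[0,0,0],0]]' 5
python3 -c "
from h import *
grab('side','s9');grab('wrist','w9')
im,m=load('s9'); cv2.imwrite('pics/s9z.png',cv2.resize(im[150:310,220:400][:,:,::-1],None,fx=4.2,fy=4.2,interpolation=cv2.INTER_CUBIC))"; python3 cmp.py w9 96
```

```text
time_s: 12.25
ee_pos: [517.5, -71.0, 33.2]
ee_rot: [-89.3, -0.9, -28.1]
force: [0.9, -1.3, -0.0]
gripper_width: 87.0
orange lat -520.0 -459.4 mid -489.69 w 60.5 far 235.6 px 249 407 194
blue lat -519.4 -460.9 mid -490.16 w 58.5 far 234.6 px 266 388 181
```

View pics/s9z.png

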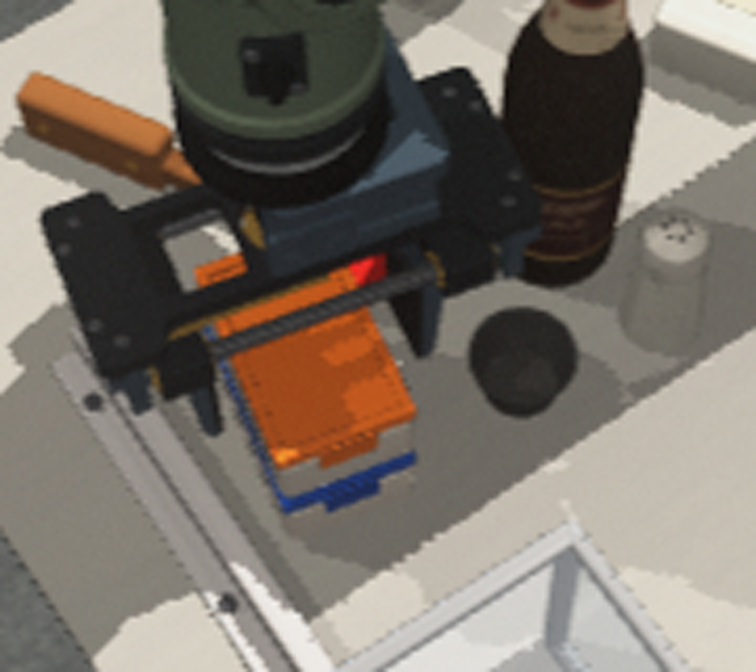

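View pics/w9.png

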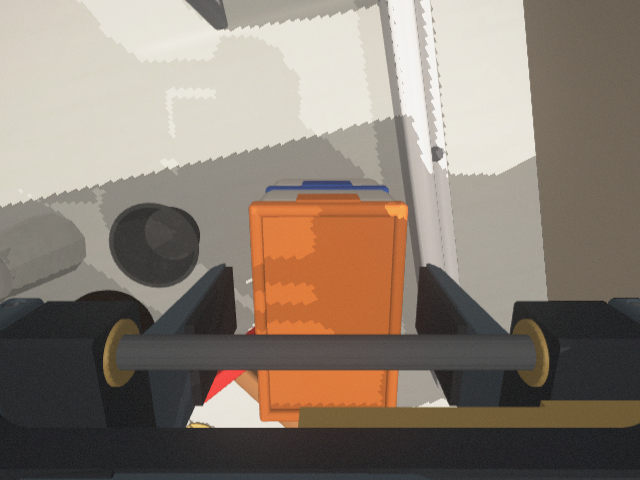

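```bash
python3 -m handwheel '[[8.8,[0,-2,0],0],[8.8,[0,-6,0],0],[8.8,[0,-11,0],0],[8.8,[0,-15,0],0],[8.8,[0,-15.5,0],0]]' 5
python3 go.py 479 -347 190 10
```

```text
time_s: 12.85
ee_pos: [517.8, -72.1, 193.8]
ee_rot: [-89.1, -1.5, -28.1]
force: [0.7, -0.0, 0.1]
gripper_width: 87.6
t 12.85 pos [517.8 -72.1 193.8] yaw -28.14 F [ 0.7 -0.   0.1] w 87.6
shift cm [  9.53   0.22 -26.07] turn -38.14 dist mm 277.6351948859208
```

```bash
python3 -c "
from h import *
grab('top','top1');grab('side','s10')
s=state();print(s['ee_pos'].round(1),s['ee_rot'].round(2),R.from_euler('xyz',s['ee_rot'],degrees=True).as_matrix()[:,1].round(4))"
python3 go.py 479 -347 190 10
```

```text
[515.1 -71.7 189.4] [-89.24  -1.06 -28.13] [ 0.0225  0.003  -0.9997]
t 12.95 pos [515.1 -71.7 189.4] yaw -28.13 F [-0.5 -0.5 -1.5] w 88.0
shift cm [  9.8   -0.22 -25.98] turn -38.13 dist mm 277.6810372630462
```

View pics/s10.png

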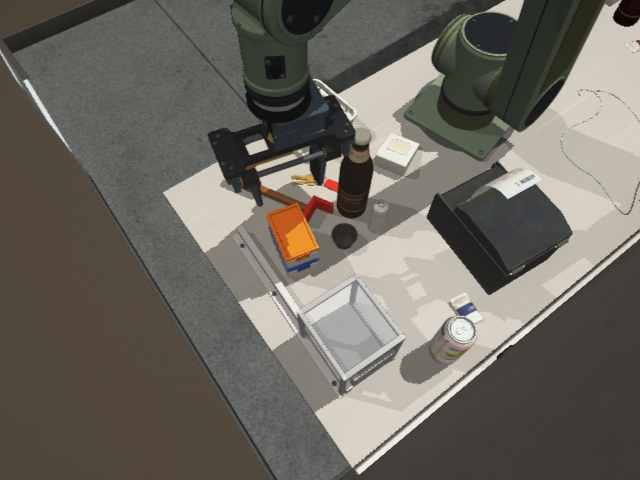

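```bash
python3 -m handwheel '[[8.8,[1.5,-1,-4],-5],[8.8,[3.3,-2,-8.5],-11],[8.8,[5,-3,-13],-18],[8.8,[6.7,-3,-17.5],-25],[8.8,[8.4,-3,-22],-32],[8.8,[9.8,-3,-25],-38],[8.8,[9.8,1.0,-26],-38.1]]' 5
python3 go.py 479 -347 190 10
python3 -m handwheel '[[8.8,[0,0,0],0],[8.8,[0,0,0],0],[8.8,[0,0,0],0]]' 5
python3 -c "
from h import *
print(state()['ee_rot'])
grab('wrist','w11')"
```

```text
time_s: 13.65
ee_pos: [481.0, -352.7, 179.4]
ee_rot: [-90.5, -1.6, 9.9]
force: [1.3, -0.5, -0.6]
gripper_width: 88.0
t 13.65 pos [ 481.  -352.7  179.4] yaw 9.89 F [ 1.3 -0.5 -0.6] w 88.0
shift cm [-0.07 -1.06  0.59] turn -0.11 dist mm 12.154502107667183
time_s: 13.95
ee_pos: [481.8, -352.2, 180.4]
ee_rot: [-90.5, -1.7, 9.9]
force: [0.0, 0.0, 0.7]
gripper_width: 88.0
[-90.50048947  -1.65873018   9.93306282]
```

View pics/w11.png

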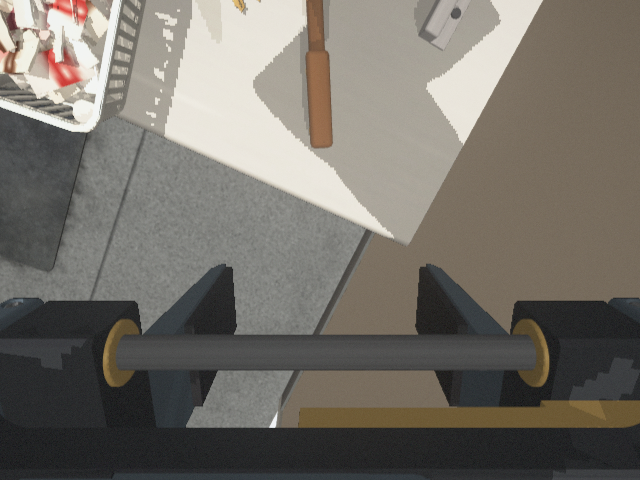

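Run:
```python
from meas import *
im,m=load('w11'); mk=mask(im,'wood'); mk[170:]=0; k=big(mk)[:,0,:]
print(cv2.contourArea(k), k.min(0),k.max(0))
P=np.array([onz(m,a,b,36)[:2] for a,b in k if b>=52],np.float32); r=cv2.minAreaRect(P); print(r)
for q in ((307,52),(328,52),(311,147),(332,147)): print(q,onz(m,*q,36).round(1))
# row-wise edges
hsv=cv2.cvtColor(np.ascontiguousarray(im),cv2.COLOR_RGB2HSV)
for v in range(40,152,8):
    x=np.where(mk[v,250:400])[0]+250
    if len(x): print(v,x.min(),x.max(),onz(m,x.min(),v,36)[:2].round(1),onz(m,x.max(),v,36)[:2].round(1))
```

```text
2678.5 [306   0] [331 147]
((463.3620300292969, -255.56712341308594), (19.36212730407715, 76.73262023925781), 11.644098281860352)
(307, 52) [ 447.1 -219.7   36. ]
(328, 52) [ 464.2 -216.7   36. ]
(311, 147) [ 462.7 -294.7   36. ]
(332, 147) [ 481.  -291.5   36. ]
40 309 323 [ 447.3 -210.6] [ 458.6 -208.5]
48 310 323 [ 449.1 -216.3] [ 459.6 -214.4]
56 306 328 [ 446.8 -222.9] [ 464.7 -219.6]
64 307 328 [ 448.6 -228.7] [ 465.8 -225.6]
72 307 329 [ 449.5 -234.8] [ 467.7 -231.6]
80 308 329 [ 451.3 -240.8] [ 468.8 -237.7]
88 308 329 [ 452.3 -247. ] [ 469.9 -243.9]
96 309 329 [ 454.2 -253.2] [ 471.  -250.2]
104 309 330 [ 455.2 -259.5] [ 473.  -256.4]
112 309 330 [ 456.3 -266. ] [ 474.1 -262.8]
120 310 330 [ 458.2 -272.3] [ 475.3 -269.3]
128 310 331 [ 459.2 -278.9] [ 477.3 -275.8]
136 311 331 [ 461.2 -285.4] [ 478.5 -282.4]
144 312 331 [ 463.2 -292. ] [ 479.7 -289.1]
```

```bash
python3 go.py 463.4 -255.6 160 11.6
python3 -m handwheel '[[8.8,[-0.1,0.5,4],-1],[8.8,[-0.15,1,8],-1.65],[8.8,[-0.15,1.5,9.7],-1.65],[8.8,[-0.15,1.5,9.7],-1.65]]' 5
python3 -m handwheel '[[8.8,[0,4.5,0],0],[8.8,[0,9.5,0],0]]' 5
python3 go.py 463.4 -255.6 20 11.6
```

```text
t 14.0 pos [ 482.  -352.2  180.8] yaw 9.95 F [0.7 0.5 0.4] w 88.2
shift cm [-0.23  1.98  9.86] turn -1.65 dist mm 100.55940976435686
time_s: 14.4
ee_pos: [464.2, -254.2, 166.0]
ee_rot: [-90.6, -1.7, 11.8]
force: [0.2, -0.6, 0.0]
gripper_width: 87.9
time_s: 14.6
ee_pos: [470.6, -256.3, 73.5]
ee_rot: [-91.0, -2.1, 11.9]
force: [0.8, -0.1, -0.1]
gripper_width: 88.2
t 14.6 pos [ 470.6 -256.3   73.5] yaw 11.9 F [ 0.8 -0.1 -0.1] w 88.2
shift cm [-0.89  5.31  0.31] turn 0.3 dist mm 53.961026087842036
```

```bash
cat > tilt.py <<'E'
from h import *
import sys
if len(sys.argv)>1: vision.grab_frame('side')
s=state();y=R.from_euler('xyz',s['ee_rot'],degrees=True).as_matrix()[:,1]
p=s['ee_pos'];r=p[:2]/np.linalg.norm(p[:2]); print('t',s['time_s'],p.round(1),s['ee_rot'].round(2),'lean out deg',np.degrees(y[:2]@r).round(2),'lean left',np.degrees(y[:2]@np.array([-r[1],r[0]])).round(2),'F',s['force'].round(1),'w',round(s['gripper_width'],1))
E
python3 tilt.py g
python3 -m handwheel '[[8.8,[0,-4.5,0],0],[8.8,[0,-9.5,0],0]]' 5
python3 tilt.py; python3 tilt.py g;python3 tilt.py g
```

```text
t 14.65 [ 464.  -252.6   64. ] [-90.26  -1.31  11.86] lean out deg 1.17 lean left 0.66 F [-1.8  1.8 -6.8] w 87.7
time_s: 14.85
ee_pos: [460.6, -252.3, 158.7]
ee_rot: [-90.0, -1.0, 11.9]
force: [1.0, -0.2, 0.6]
gripper_width: 88.0
t 14.85 [ 460.6 -252.3  158.7] [-90.02  -1.03  11.87] lean out deg 0.8 lean left 0.65 F [ 1.  -0.2  0.6] w 88.0
t 14.9 [ 466.3 -255.7  169.6] [-90.82  -1.91  11.89] lean out deg 1.99 lean left 0.62 F [ 2.9 -2.3  6.2] w 88.0
t 14.95 [ 466.7 -255.9  167.4] [-90.88  -1.98  11.88] lean out deg 2.07 lean left 0.62 F [ 0.6 -0.4  0.3] w 88.3
```

```bash
for i in 1 2 3; do python3 tilt.py g; done
python3 -m handwheel '[[8.8,[0,1,0],0],[8.8,[0,1,0],0],[8.8,[0,1,0],0],[8.8,[0,1,0],0]]' 5;python3 tilt.py
```

```text
t 15.0 [ 465.  -254.9  164.5] [-90.68  -1.76  11.88] lean out deg 1.78 lean left 0.63 F [-0.2 -0.7  0.7] w 87.6
t 15.05 [ 463.4 -253.9  162.1] [-90.49  -1.54  11.87] lean out deg 1.49 lean left 0.64 F [-0.8  0.3 -0.3] w 88.2
t 15.1 [ 462.3 -253.2  160.3] [-90.34  -1.4   11.86] lean out deg 1.28 lean left 0.65 F [ 0.   0.4 -0.9] w 88.0
time_s: 15.5
ee_pos: [462.3, -253.1, 149.8]
ee_rot: [-90.3, -1.3, 11.9]
force: [0.5, -0.8, -0.4]
gripper_width: 87.9
t 15.5 [ 462.3 -253.1  149.8] [-90.3   -1.34  11.86] lean out deg 1.21 lean left 0.65 F [ 0.5 -0.8 -0.4] w 87.9
```

```bash
for i in 1 2 3; do
python3 -m handwheel '[[8.8,[0,-4.5,0],0],[8.8,[0,-9.5,0],0]]' 5 >/dev/null
python3 tilt.py
python3 -m handwheel '[[8.8,[0,2,0],0],[8.8,[0,4.5,0],0],[8.8,[0,7,0],0],[8.8,[0,8.5,0],0],[8.8,[0,9.5,0],0],[8.8,[0,9.5,0],0],[8.8,[0,9.5,0],0]]' 5 >/dev/null
python3 tilt.py; done
```

```text
t 15.7 [ 458.8 -252.4  243.9] [-90.08  -1.1   11.86] lean out deg 0.89 lean left 0.66 F [ 1.  -0.2  0.7] w 87.8
t 16.4 [ 461.  -252.4  149.4] [-90.11  -1.14  11.86] lean out deg 0.94 lean left 0.66 F [-0.1  0.7 -0.4] w 88.0
t 16.6 [ 458.5 -252.2  245.2] [-90.02  -1.03  11.87] lean out deg 0.79 lean left 0.66 F [ 1.6 -0.9  0.4] w 88.0
t 17.3 [ 460.9 -252.3  151.3] [-90.09  -1.12  11.87] lean out deg 0.91 lean left 0.66 F [-0.4 -1.   0.2] w 88.1
t 17.5 [ 458.5 -252.2  247.2] [-90.01  -1.03  11.86] lean out deg 0.79 lean left 0.66 F [ 0.1 -0.9  0.1] w 88.2
t 18.2 [ 460.9 -252.3  153.3] [-90.09  -1.11  11.87] lean out deg 0.91 lean left 0.65 F [ 0.9 -0.3  0.1] w 88.3
```

```bash
python3 go.py 463.4 -255.6 20 11.6
python3 -m handwheel '[[8.8,[0,3,0],0],[8.8,[0,6,-0.15],0.2],[8.8,[0,9,-0.33],0.25],[8.8,[0,11,-0.33],0.25],[8.8,[0,13.3,-0.33],0.25],[8.8,[0,13.3,-0.33],0.25],[8.8,[0,13.3,-0.33],0.25],[8.8,[0,13.3,-0.33],0.25]]' 5 >/dev/null
python3 go.py 463.4 -255.6 -22 11.6
```

```text
t 18.2 pos [ 460.9 -252.3  153.3] yaw 11.87 F [ 0.9 -0.3  0.1] w 88.3
shift cm [-0.08 13.33 -0.35] turn 0.27 dist mm 133.38740960880529
t 19.0 pos [ 465.5 -256.    22.1] yaw 11.62 F [-0.1 -1.   0.1] w 88.0
shift cm [-0.3  4.4  0.1] turn 0.02 dist mm 44.13314821210737
```

```bash
python3 -m handwheel '[[8.8,[-0.2,1.5,0.05],0],[8.8,[-0.3,3,0.1],0],[8.8,[-0.3,3.5,0.1],0],[8.8,[-0.3,3.8,0.1],0],[8.8,[-0.3,3.8,0.1],0],[8.8,[-0.3,3.8,0.1],0]]' 5 >/dev/null
python3 tilt.py
python3 -c "
from h import *
grab('wrist','w12');grab('side','s12')
im,m=load('s12'); cv2.imwrite('pics/s12z.png',cv2.resize(im[120:270,180:340][:,:,::-1],None,fx=4.5,fy=4,interpolation=cv2.INTER_CUBIC))"
```

```text
t 19.6 [ 463.9 -256.   -15.2] [-90.28  -1.33  11.62] lean out deg 1.19 lean left 0.65 F [ 0.1 -0.  -0.3] w 87.8
```

View pics/s12z.png

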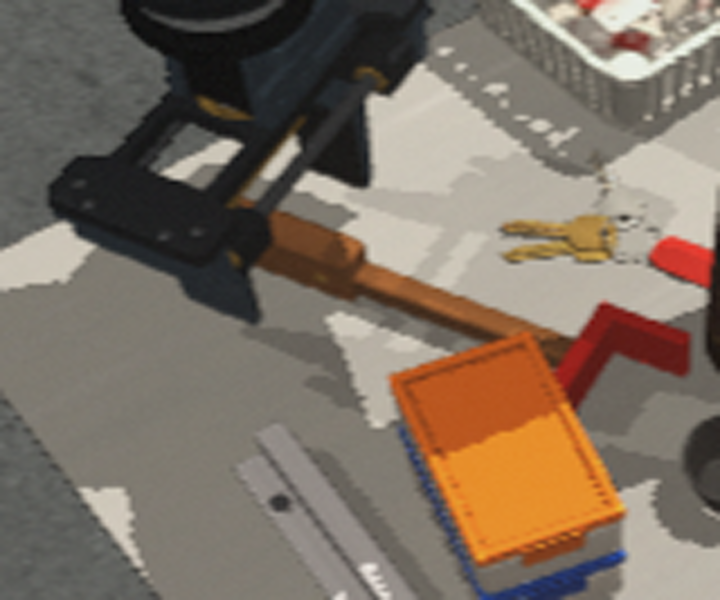

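View pics/w12.png

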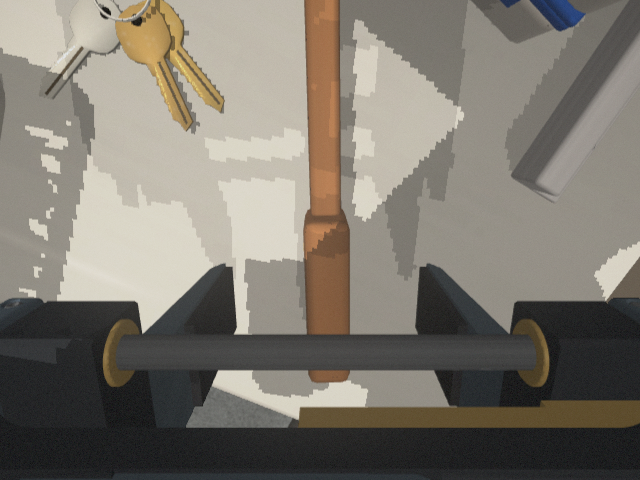

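```bash
python3 -m handwheel '[[8,[0,0.4,0],0],[6.5,[0,0.9,0],0],[5,[0,0.9,0],0],[4,[0,0.9,0],0],[3,[0,0.9,0],0],[2.2,[0,0.9,0],0],[1.5,[0,0.9,0],0],[1.2,[0,0.9,0],0],[1.2,[0,0.9,0],0],[1.2,[0,0.9,0],0]]' 40
python3 -m handwheel '[[1.2,[0,0,0],0],[1.2,[0,0,0],0]]' 40 >/dev/null
python3 tilt.py
```

```text
time_s: 20.7
ee_pos: [464.1, -256.0, -24.2]
ee_rot: [-90.3, -1.3, 11.6]
force: [0.7, 0.4, 0.5]
gripper_width: 19.5
t 20.9 [ 464.  -256.   -24.2] [-90.28  -1.33  11.61] lean out deg 1.19 lean left 0.65 F [ 0.8  0.7 -0.2] w 19.7
```

Run:
```python
from h import *
im,m=load('w2'); cv2.imwrite('pics/w2f.png',cv2.resize(im[20:210,300:500][:,:,::-1],None,fx=4,fy=3.1,interpolation=cv2.INTER_CUBIC))
im,m=load('w7'); cv2.imwrite('pics/w7f.png',cv2.resize(im[0:210,340:440][:,:,::-1],None,fx=4,fy=2.8,interpolation=cv2.INTER_CUBIC))
```

```text
(no output)
```

View pics/w2f.png

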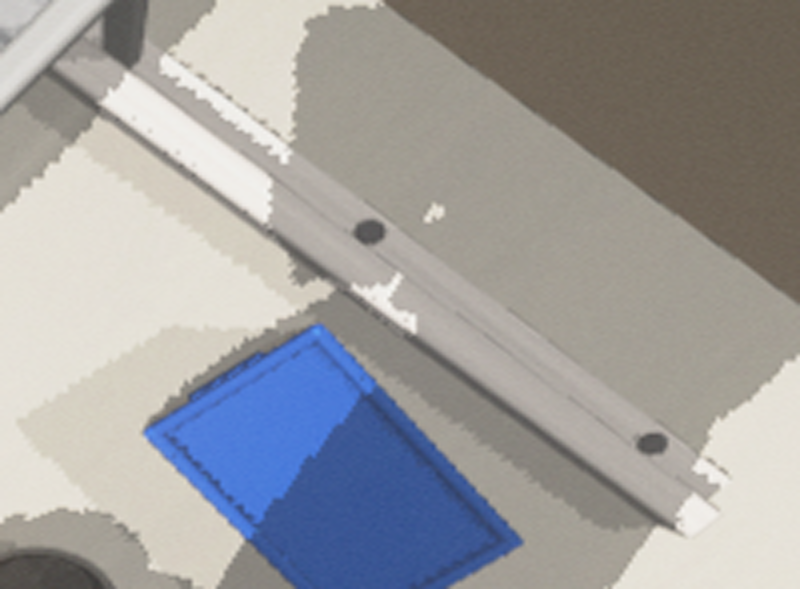

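View pics/w7f.png

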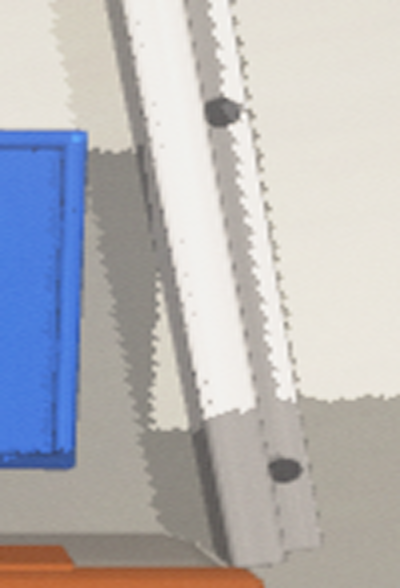

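Run:
```python
from h import *
_,a=load('w2');_,b=load('w7');_,t=load('top0')
P=[onz(a,326.2,52.3,25),onz(a,470,191,25)]
Q=[onz(b,340+122/4,0,25),onz(b,391.3,153.6,25),onz(b,397.5,200.7,25)]
for S in (P,Q):
    print([p.round(1)[:2] for p in S], np.degrees(np.arctan2(*(S[0]-S[-1])[[1,0]])))
# guard top outer corners in w2: front-outer corner zoom (280,235)-> px
for z in(130,): print(onz(a,120+280/2.1,235/2.1,z),onz(a,120+445/2.1,12/2.1,z), onz(a,120+35/2.1,15/2.1,z))
```

```text
[array([612.9,  41.6]), array([ 543.1, -177.8])] 72.35600908512858
[array([595.3, -10.1]), array([ 556., -136.]), array([ 542.1, -180.1])] 72.61588456402534
[527.96948184  74.01120529 130.        ] [631.0003284   44.40875297 130.        ] [565.91253345 190.18539297 130.        ]
```

```bash
cat > sl.py <<'E'
# sl.py gx gy phi z : needed tool shift to bring grip centre (slideway mm) there; also prints current grip/pocket
import sys; from h import *
TH=72.5; O=np.array([599.6,2.2]); u=np.array([np.cos(np.radians(TH)),np.sin(np.radians(TH))]); v=np.array([-u[1],u[0]])
G0=np.array([-0.9,0.0])  # grip centre in tool (x,z) mm
s=state(); Rt=R.from_euler('xyz',s['ee_rot'],degrees=True).as_matrix(); yaw=np.degrees(np.arctan2(Rt[1,0],Rt[0,0]))
def grip(p,yw): 
    c,n=np.cos(np.radians(yw)),np.sin(np.radians(yw)); return p[:2]+G0[0]*np.array([c,n])+G0[1]*np.array([-n,c])
g=grip(s['ee_pos'],yaw)-O; gs=np.array([g@u,g@v]); ph=yaw+90-TH; c,n=np.cos(np.radians(ph)),np.sin(np.radians(ph))
pk=gs+np.array([c*160-n*17,n*160+c*17])
print('t',round(s['time_s'],2),'z',s['ee_pos'][2].round(1),'grip',gs.round(1),'phi',ph.round(2),'pocket',pk.round(1),'F sl x,y',(s['force'][:2]@u).round(2),(s['force'][:2]@v).round(2),'Fz',s['force'][2].round(1),'w',round(s['gripper_width'],1),'rot',s['ee_rot'].round(1))
if len(sys.argv)>1:
    gx,gy,p2,z=map(float,sys.argv[1:5]); y2=p2+TH-90
    w=O+gx*u+gy*v; c,n=np.cos(np.radians(y2)),np.sin(np.radians(y2)); w=w-G0[0]*np.array([c,n])-G0[1]*np.array([-n,c])
    d=Rt.T@(np.array([*w,z])-s['ee_pos'])/10; print('shift cm',d.round(2),'turn',round(yaw-y2,2))
E
python3 -m handwheel '[[1.2,[0,-0.4,0],0],[1.2,[0,-0.4,0],0],[1.2,[0,-0.4,-1],0],[1.2,[0,-0.4,-2.5],0],[1.2,[0,-0.4,-4],0],[1.2,[0,-0.4,-4],0],[1.2,[0,-0.4,-4],0]]' 60
python3 sl.py -330 86 0 -20
```

```text
time_s: 21.6
ee_pos: [471.8, -295.8, -20.3]
ee_rot: [-90.2, -1.3, 11.5]
force: [-0.4, 0.2, -1.4]
gripper_width: 19.6
t 21.6 z -20.3 grip [-323.1   33.1] phi 29.04 pocket [-191.4  125.6] F sl x,y 0.1 0.47 Fz -1.4 w 19.6 rot [-90.2  -1.3  11.5]
shift cm [-4.97 -0.15  1.92] turn 29.04
```

```bash
python3 -m handwheel '[[1.2,[-1,0,0.4],4],[1.2,[-2,0,0.8],10],[1.2,[-3,-0.1,1.2],16],[1.2,[-4,-0.1,1.6],22],[1.2,[-4.97,-0.1,1.92],29],[1.2,[-4.97,-0.1,1.92],29],[1.2,[-4.97,-0.1,1.92],29],[1.2,[-4.97,-0.1,1.92],29]]' 60
python3 sl.py -312 86 0 -20
python3 -c "
from h import *
grab('top','t13');grab('side','s13');grab('wrist','w13')
im,m=load('s13'); cv2.imwrite('pics/s13z.png',cv2.resize(im[120:330,190:390][:,:,::-1],None,fx=3.5,fy=2.8,interpolation=cv2.INTER_CUBIC))
im,m=load('t13'); cv2.imwrite('pics/t13z.png',cv2.resize(im[120:320,200:500][:,:,::-1],None,fx=2.6,fy=2.6,interpolation=cv2.INTER_CUBIC))"
```

```text
time_s: 22.4
ee_pos: [419.9, -287.0, -20.4]
ee_rot: [-89.6, -1.3, -17.4]
force: [0.1, 0.7, -1.2]
gripper_width: 19.6
t 22.4 z -20.4 grip [-329.9   85.3] phi 0.14 pocket [-169.9  102.7] F sl x,y 0.74 0.09 Fz -1.2 w 19.6 rot [-89.6  -1.3 -17.4]
shift cm [-0.06 -0.03  1.79] turn 0.14
```

View pics/s13z.png

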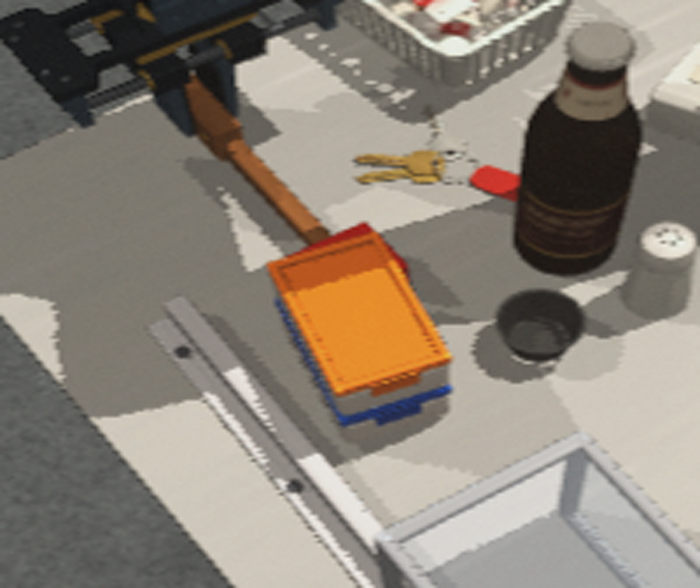

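View pics/t13z.png

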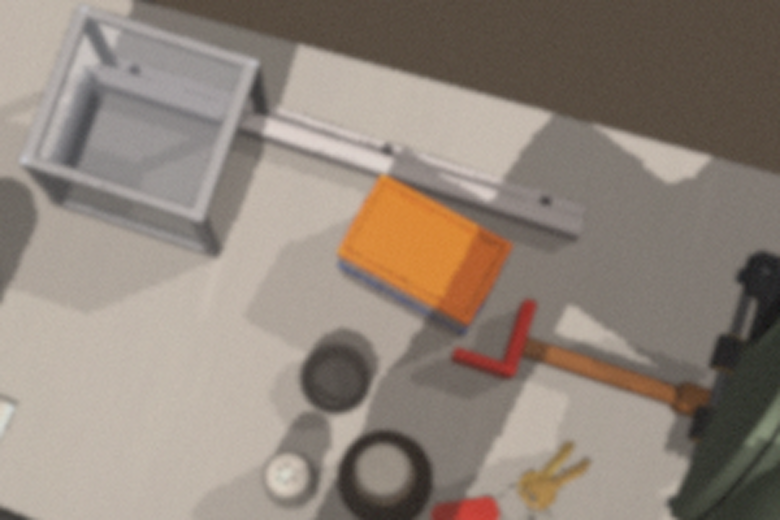

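View pics/w13.png

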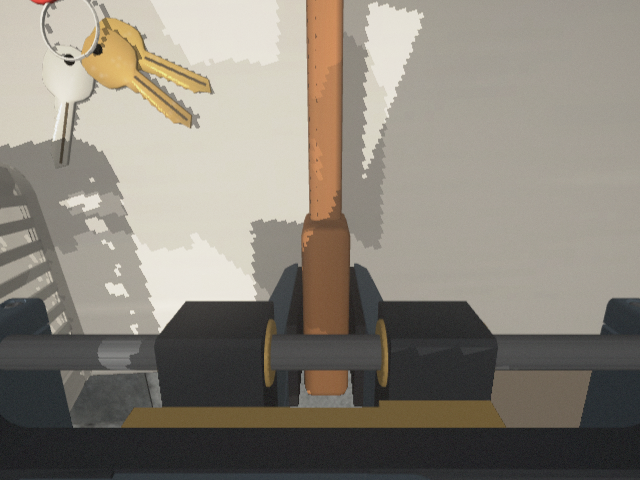

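```bash
python3 - <<'E' 2>/dev/null | tail -8
from sl import *
_,m=load('t13')
for n,p,z in (('pocket inner',(507,359),37),('cheek tip outer',(455,352),37),('heel end inner',(523,302),37),('blue rear outer',(464,331),50),('blue front outer',(340,262),50),('orange ro',(470,322),96),('orange ri',(511,242),96),('orange fi',(385,177),96),('orange fo',(341,250),96),('fence end near',(577,236),25),('fence guard near',(245,128),25)):
    w=onz(m,200+p[0]/2.6,120+p[1]/2.6,z)[:2]-O; print(n,(w@u).round(1),(w@v).round(1))
E
```

```text
blue rear outer -138.2 93.8
blue front outer -42.6 75.4
orange ro -139.2 94.0
orange ri -148.4 34.6
orange fi -55.7 19.2
orange fo -43.8 75.4
fence end near -193.1 0.3
fence guard near 54.8 0.3
```

```bash
python3 -m handwheel '[[1.2,[0,0,0.6],0],[1.2,[0,0,1.2],0],[1.2,[0,0,1.8],0.1],[1.2,[0.4,0,1.8],0.1],[1.2,[0.8,0,1.8],0.1],[1.2,[1.2,0,1.8],0.1],[1.2,[1.6,0,1.8],0.1],[1.2,[2.0,0,1.8],0.1],[1.2,[2.0,0,1.8],0.1]]' 60 >/dev/null
python3 sl.py -312 45 0 -20
python3 -c "
from h import *
grab('top','t14')
im,m=load('t14'); cv2.imwrite('pics/t14z.png',cv2.resize(im[120:320,200:500][:,:,::-1],None,fx=2.6,fy=2.6,interpolation=cv2.INTER_CUBIC))"; python3 sl.py
```

```text
t 23.45 z -19.9 grip [-312.    64.6] phi -0.04 pocket [-152.    81.5] F sl x,y -0.54 -0.3 Fz -1.2 w 19.4 rot [-89.6  -1.3 -17.5]
shift cm [1.96 0.05 0.  ] turn -0.04
t 23.5 z -19.9 grip [-311.9   64.8] phi -0.06 pocket [-151.9   81.6] F sl x,y 0.07 0.42 Fz -0.4 w 19.7 rot [-89.6  -1.3 -17.6]
```

View pics/t14z.png

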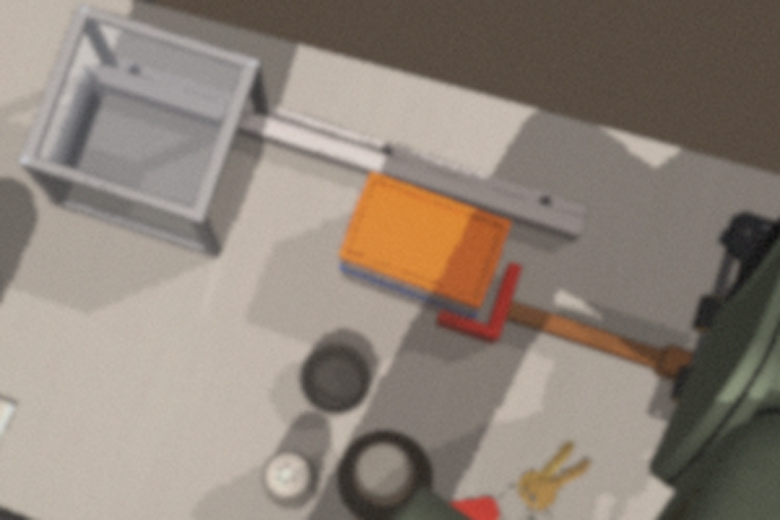

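```bash
python3 -m handwheel '[[1.2,[0.4,0,0],0],[1.2,[0.8,0,0],0],[1.2,[1.2,0,0],0],[1.2,[1.5,0,0],0],[1.2,[1.8,0,0],0],[1.2,[1.8,0,0],0],[1.2,[1.8,0,0],0]]' 60 >/dev/null
python3 sl.py; python3 -c "
from h import *
grab('top','t15')
im,m=load('t15'); cv2.imwrite('pics/t15z.png',cv2.resize(im[120:320,200:500][:,:,::-1],None,fx=2.6,fy=2.6,interpolation=cv2.INTER_CUBIC))"; python3 sl.py
```

```text
t 24.2 z -19.6 grip [-311.9   46.9] phi -0.06 pocket [-151.8   63.7] F sl x,y -0.93 1.26 Fz -1.0 w 19.6 rot [-89.6  -1.3 -17.6]
t 24.25 z -19.6 grip [-311.9   46.9] phi -0.07 pocket [-151.8   63.7] F sl x,y -0.68 1.48 Fz -2.2 w 19.5 rot [-89.6  -1.3 -17.6]
```

View pics/t15z.png

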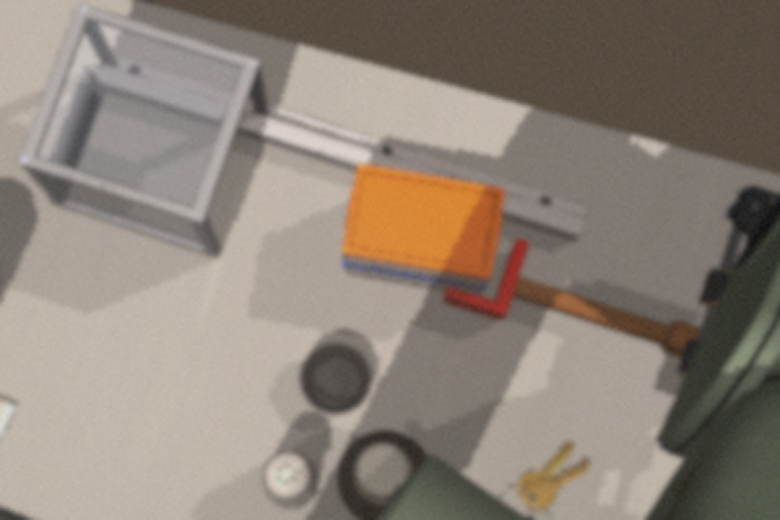

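```bash
cat > ori.py <<'E'
import sys; from meas import *
TH=72.5; O=np.array([599.6,2.2]); u=np.array([np.cos(np.radians(TH)),np.sin(np.radians(TH))]); v=np.array([-u[1],u[0]])
im,m=load(sys.argv[1]); k=big(mask(im,'orange'))
p=np.array([onz(m,a,b,96)[:2]-O for a,b in k[:,0,:]]); q=np.c_[p@u,p@v].astype(np.float32)
c,wh,a=cv2.minAreaRect(q); a=(a+45)%90-45
print('orange centre',np.round(c,1),'wh',np.round(wh,1),'ang',round(a,2)); print(cv2.boxPoints((c,wh,a if wh[0]>wh[1] else a)).round(1).tolist())
E
python3 ori.py t15; python3 ori.py t14; python3 ori.py t13
```

```text
orange centre [-88.7  38.8] wh [99.4 61.2] ang 8.26
[[-142.3000030517578, 62.0], [-133.5, 1.399999976158142], [-35.099998474121094, 15.699999809265137], [-43.900001525878906, 76.19999694824219]]
orange centre [-93.3  50.2] wh [62.2 98.7] ang -1.39
[[-123.19999694824219, 100.19999694824219], [-125.5999984741211, 1.600000023841858], [-63.400001525878906, 0.10000000149011612], [-61.0, 98.69999694824219]]
orange centre [-95.3  56.6] wh [62.2 98.8] ang -11.45
[[-116.0, 111.19999694824219], [-135.60000610351562, 14.300000190734863], [-74.69999694824219, 2.0], [-55.0, 98.80000305175781]]
```

```bash
python3 -m handwheel '[[1.2,[0,0,0.5],0],[1.2,[0,0,1],0],[1.2,[0.05,0,1.5],0],[1.2,[0.05,0,2],0],[1.2,[0.1,0,2.5],0],[1.2,[0.1,0,3],0],[1.2,[0.1,0,3.5],0],[1.2,[0.1,0,3.5],0]]' 60 >/dev/null
python3 sl.py; python3 -c "
from h import *
grab('top','t16')
im,m=load('t16'); cv2.imwrite('pics/t16z.png',cv2.resize(im[120:320,200:500][:,:,::-1],None,fx=2.6,fy=2.6,interpolation=cv2.INTER_CUBIC))"; python3 sl.py; python3 ori.py t16
```

```text
t 25.05 z -19.1 grip [-275.7   45.4] phi -0.12 pocket [-115.7   62.1] F sl x,y 0.25 1.04 Fz -0.8 w 19.4 rot [-89.5  -1.4 -17.6]
t 25.1 z -19.1 grip [-276.    45.4] phi -0.12 pocket [-115.9   62.1] F sl x,y -0.13 -0.4 Fz -0.3 w 19.8 rot [-89.5  -1.4 -17.6]
orange centre [-65.8  31.9] wh [ 61.5 100.8] ang -0.24
[[-96.30000305175781, 82.4000015258789], [-96.69999694824219, -18.399999618530273], [-35.20000076293945, -18.600000381469727], [-34.79999923706055, 82.19999694824219]]
```

View pics/t16z.png

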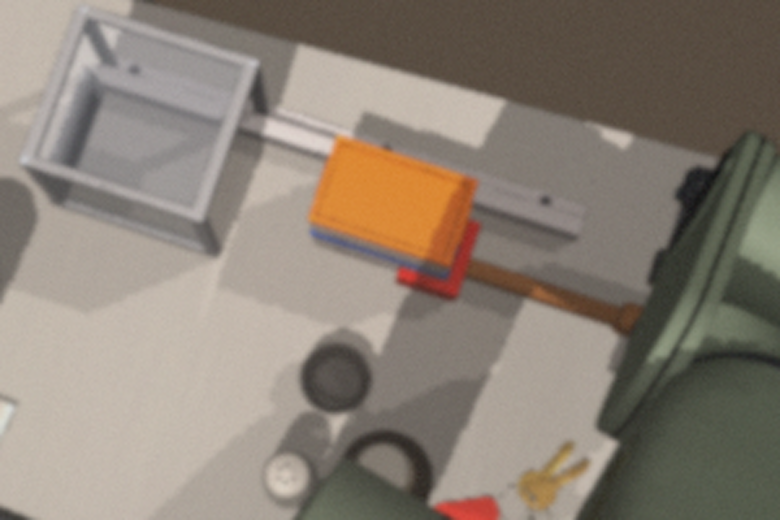

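Run:
```python
from h import *
grab('side','s16')
s=state(); q=np.radians(s['qpos']); r=np.hypot(*s['ee_pos'][:2]); z=s['ee_pos'][2]; print(s['qpos'].round(2),r,z)
q0=np.radians([-67.609, 18.312, 89.639, 0, 72.044]); r0=np.hypot(229.628,527.179); z0=177.276
# assume a1 (shoulder offset)=0: unknown L1,L2,c
A=[];b=[]
for Q,rr,zz in((q0,r0,z0),(q,r,z)):
    A.append([np.sin(Q[1]),np.sin(Q[1]+Q[2]),0]);b.append(rr);A.append([np.cos(Q[1]),np.cos(Q[1]+Q[2]),1]);b.append(zz)
print(np.linalg.lstsq(np.array(A),np.array(b),rcond=None))
```

```text
[-29.36  25.83 110.68   1.12  42.23 -12.57] 534.9726482763836 -19.128154334076275
(array([ 579.90688363,  411.41406616, -244.54773638]), array([10.06221232]), np.int32(3), array([2.06845264, 1.30643607, 0.12136094]))
```

View pics/s16.png

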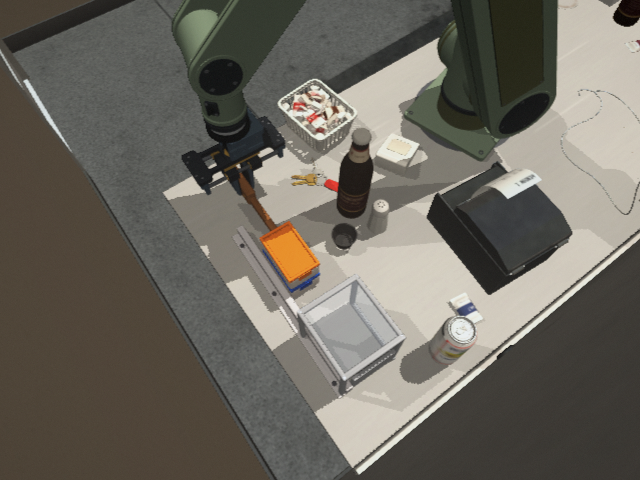

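```bash
python3 -m handwheel '[[1.2,[0.03,0.03,0.6],-0.1],[1.2,[0.06,0.06,1.3],-0.1],[1.2,[0.1,0.1,2],-0.1],[1.2,[0.1,0.15,2.7],-0.1],[1.2,[0.1,0.2,3.4],-0.1],[1.2,[0.1,0.25,4.1],-0.1],[1.2,[0.1,0.25,4.8],-0.1],[1.2,[0.1,0.25,5.5],-0.1],[1.2,[0.1,0.25,6],-0.1]]' 60 
python3 sl.py; python3 -c "
from h import *
grab('top','t17')"; python3 sl.py; python3 ori.py t17
```

```text
time_s: 26.05
ee_pos: [493.0, -190.9, -20.7]
ee_rot: [-89.6, -1.4, -17.5]
force: [-3.1, -7.0, 2.8]
gripper_width: 20.0
t 26.05 z -20.7 grip [-216.3   44.5] phi 0.04 pocket [-56.3  61.6] F sl x,y -7.56 0.86 Fz 2.8 w 20.0 rot [-89.6  -1.4 -17.5]
t 26.1 z -20.9 grip [-215.2   44.7] phi 0.01 pocket [-55.2  61.7] F sl x,y 0.54 0.38 Fz -0.3 w 19.7 rot [-89.5  -1.3 -17.5]
orange centre [-6.9 31.9] wh [ 62.  101.7] ang -0.23
[[-37.70000076293945, 82.9000015258789], [-38.099998474121094, -18.799999237060547], [23.899999618530273, -19.0], [24.299999237060547, 82.69999694824219]]
```

```bash
python3 -m handwheel '[[1.2,[0.05,0,0.4],0],[1.2,[0.1,0,0.9],0],[1.2,[0.1,0,1.5],0],[1.2,[0.1,0,2.1],0],[1.2,[0.1,0,2.7],0],[1.2,[0.1,0,3.3],0],[1.2,[0.1,0,3.9],0],[1.2,[0.1,0,4.5],0],[1.2,[0.1,0,5.0],0],[1.2,[0.1,0,5.3],0]]' 60 
python3 sl.py; python3 -c "
from h import *
grab('top','t18')"; python3 sl.py; python3 ori.py t18
```

```text
time_s: 27.1
ee_pos: [509.3, -139.0, -20.7]
ee_rot: [-89.5, -1.2, -17.4]
force: [-3.0, -4.1, -0.9]
gripper_width: 19.9
t 27.1 z -20.7 grip [-161.8   44.6] phi 0.06 pocket [-1.8 61.7] F sl x,y -4.83 1.64 Fz -0.9 w 19.9 rot [-89.5  -1.2 -17.4]
t 27.15 z -20.7 grip [-161.2   44.5] phi 0.04 pocket [-1.3 61.6] F sl x,y 0.43 2.48 Fz -2.1 w 19.9 rot [-89.5  -1.3 -17.5]
orange centre [22.5 31.6] wh [52. 63.] ang 0.56
[[-3.799999952316284, 62.79999923706055], [-3.200000047683716, -0.10000000149011612], [48.79999923706055, 0.4000000059604645], [48.20000076293945, 63.29999923706055]]
```

```bash
python3 -m handwheel '[[1.2,[0,0,0.4],0],[1.2,[0.05,0,0.9],0],[1.2,[0.05,0,1.5],0],[1.2,[0.05,0,2.1],0],[1.2,[0.05,0,2.7],0],[1.2,[0.05,0,3.3],0],[1.2,[0.05,0,3.9],0],[1.2,[0.05,0,4.5],0],[1.2,[0.05,0,5.0],0],[1.2,[0.05,0,5.5],0]]' 60 
python3 sl.py; python3 -c "
from h import *
grab('top','t19');grab('side','s19')
im,m=load('t19'); cv2.imwrite('pics/t19z.png',cv2.resize(im[90:290,180:460][:,:,::-1],None,fx=2.8,fy=2.8,interpolation=cv2.INTER_CUBIC))
im,m=load('s19'); cv2.imwrite('pics/s19z.png',cv2.resize(im[190:400,210:430][:,:,::-1],None,fx=3.2,fy=2.8,interpolation=cv2.INTER_CUBIC))
"; python3 sl.py
```

```text
time_s: 28.15
ee_pos: [526.1, -85.6, -20.4]
ee_rot: [-89.5, -1.2, -17.4]
force: [-4.8, -2.9, -1.6]
gripper_width: 19.6
t 28.15 z -20.4 grip [-105.9   44.6] phi 0.06 pocket [54.1 61.8] F sl x,y -4.22 3.7 Fz -1.6 w 19.6 rot [-89.5  -1.2 -17.4]
t 28.25 z -20.4 grip [-105.1   44.5] phi 0.06 pocket [54.9 61.6] F sl x,y 1.17 3.57 Fz -2.1 w 19.6 rot [-89.4  -1.2 -17.4]
```

View pics/t19z.png

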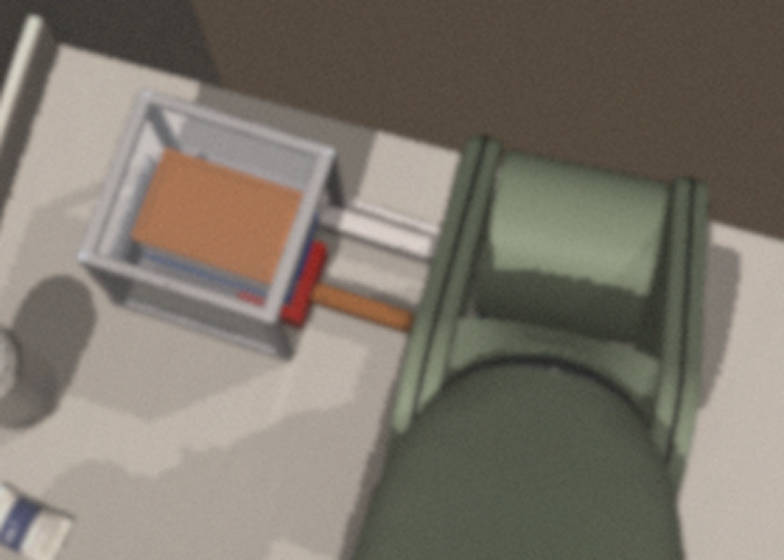

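View pics/s19z.png

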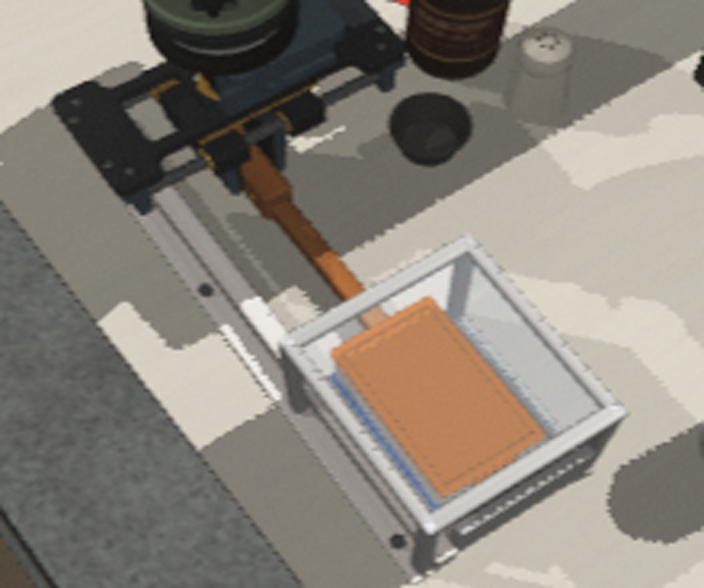

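```bash
python3 -m handwheel '[[1.2,[0,0,0.3],0],[1.2,[0,0,0.6],0],[1.2,[0,0,0.9],0],[1.2,[0,0,1.2],0],[1.2,[0,0,1.4],0],[1.2,[0,0,1.4],0],[1.2,[0,0,1.4],0]]' 60 
python3 sl.py
```

```text
time_s: 28.95
ee_pos: [529.2, -75.2, -20.0]
ee_rot: [-89.7, -1.2, -17.3]
force: [-9.7, -17.4, 2.5]
gripper_width: 19.8
t 28.95 z -20.0 grip [-95.   44.8] phi 0.16 pocket [65.  62.2] F sl x,y -19.53 4.06 Fz 2.5 w 19.8 rot [-89.7  -1.2 -17.3]
```

```bash
python3 -m handwheel '[[1.2,[0,0,0.15],0],[1.2,[0,0,0.3],0],[1.2,[0,0,0.3],0],[1.2,[0,0,0.3],0]]' 60 
python3 sl.py
```

```text
time_s: 29.35
ee_pos: [529.2, -75.4, -19.5]
ee_rot: [-90.0, -1.2, -17.3]
force: [-8.3, -14.9, 2.8]
gripper_width: 19.6
t 29.35 z -19.5 grip [-95.2  44.7] phi 0.2 pocket [64.7 62.3] F sl x,y -16.73 3.41 Fz 2.8 w 19.6 rot [-90.   -1.2 -17.3]
```

```bash
python3 -c "
from h import *
grab('top','t20');grab('side','s20');grab('wrist','w20')
im,m=load('t20'); cv2.imwrite('pics/t20z.png',cv2.resize(im[105:235,190:320][:,:,::-1],None,fx=4.6,fy=4.6,interpolation=cv2.INTER_CUBIC))
im,m=load('s20'); cv2.imwrite('pics/s20z.png',cv2.resize(im[260:400,280:430][:,:,::-1],None,fx=4.2,fy=4.2,interpolation=cv2.INTER_CUBIC))
"; python3 sl.py
```

```text
t 29.5 z -19.5 grip [-95.2  44.7] phi 0.2 pocket [64.7 62.2] F sl x,y -17.45 3.79 Fz 3.2 w 19.3 rot [-90.   -1.2 -17.3]
```

View pics/t20z.png

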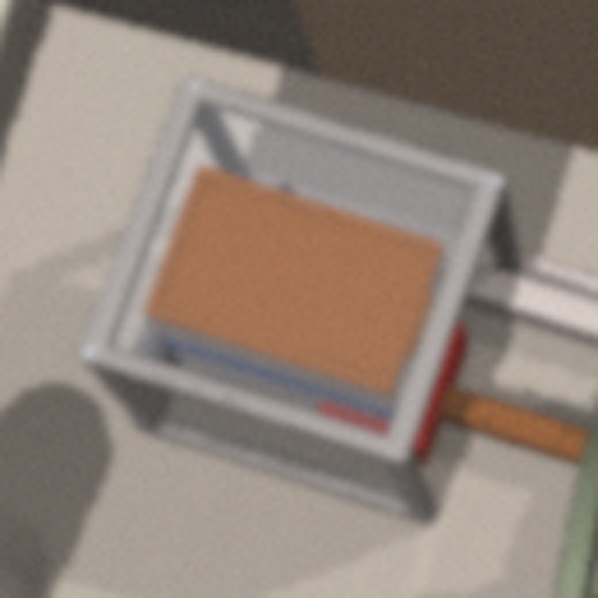

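View pics/s20z.png

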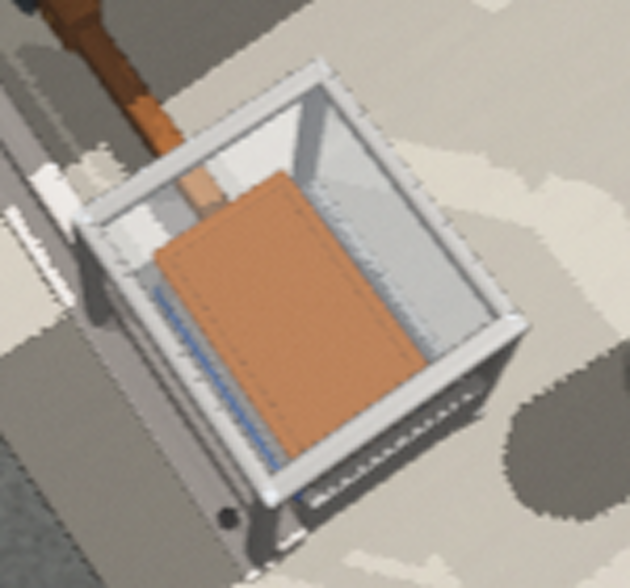

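View pics/w20.png

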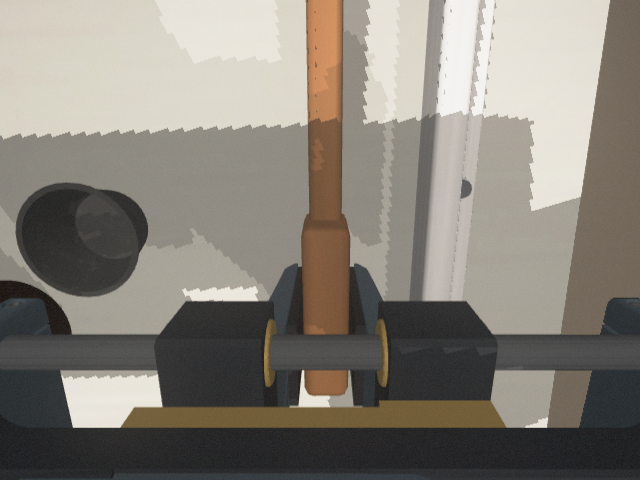

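```bash
cat > chk.py <<'E'
from h import *
TH=72.5; O=np.array([599.6,2.2]); u=np.array([np.cos(np.radians(TH)),np.sin(np.radians(TH))]); v=np.array([-u[1],u[0]])
def f(m,n,p,z,x0,y0,s):
    w=onz(m,x0+p[0]/s,y0+p[1]/s,z)[:2]-O; print(n,(w@u).round(1),(w@v).round(1))
_,m=load('t20')
for n,p,z in(('o fo',(150,315),96),('o fi',(203,170),96),('o ro',(398,393),96),('o ri',(440,243),96),('g end outer',(84,355),130),('g end inner',(192,80),130),('g front outer',(412,460),130),('g front inner',(505,178),130)): f(m,n,p,z,190,105,4.6)
_,m=load('s20'); print()
for n,p,z in(('o fo',(430,368),96),('o ro',(283,172),96),('o ri',(155,255),96),('g end outer',(527,325),130),('g end inner',(268,503),130),('g front outer',(318,60),130),('g front inner',(78,220),130)): f(m,n,p,z,280,260,4.2)
_,m=load('w2'); print()
for n,p in(('g fo',(280,240)),('g fi',(458,12)),('g eo',(28,18))): f(m,n,p,130,120,0,2.1)
E
python3 chk.py
```

```text
o fo 160.4 63.8
o fi 161.0 3.7
o ro 60.6 62.5
o ri 65.0 2.3
g end outer 169.2 92.2
g end inner 167.9 -19.4
g front outer 41.7 91.0
g front inner 44.6 -20.3

o fo 162.9 62.4
o ro 69.9 61.5
o ri 69.9 1.7
g end outer 174.6 92.1
g end inner 173.9 -20.3
g front outer 49.8 90.2
g front inner 52.3 -20.0

g fo 45.7 91.5
g fi 45.9 -20.6
g eo 170.6 91.3
```

```bash
python3 -m handwheel '[[1.2,[0,0,-0.15],0],[1.2,[0,0,-0.3],0],[1.2,[0,0,-0.4],0],[1.2,[0,0,-0.4],0],[1.2,[-0.25,0,-0.5],0],[1.2,[-0.5,0,-0.5],0],[1.2,[-0.7,0,-0.5],0],[1.2,[-0.7,0,-0.5],0]]' 60 
python3 sl.py; python3 -c "
from h import *
grab('top','t21')
im,m=load('t21'); cv2.imwrite('pics/t21z.png',cv2.resize(im[105:235,190:320][:,:,::-1],None,fx=4.6,fy=4.6,interpolation=cv2.INTER_CUBIC))"
```

```text
time_s: 30.3
ee_pos: [521.3, -78.2, -19.5]
ee_rot: [-90.0, -1.2, -17.3]
force: [0.6, -0.2, -1.0]
gripper_width: 20.1
t 30.3 z -19.5 grip [-100.2   51.4] phi 0.17 pocket [59.7 68.9] F sl x,y 0.01 -0.61 Fz -1.0 w 20.1 rot [-90.   -1.2 -17.3]
```

View pics/t21z.png

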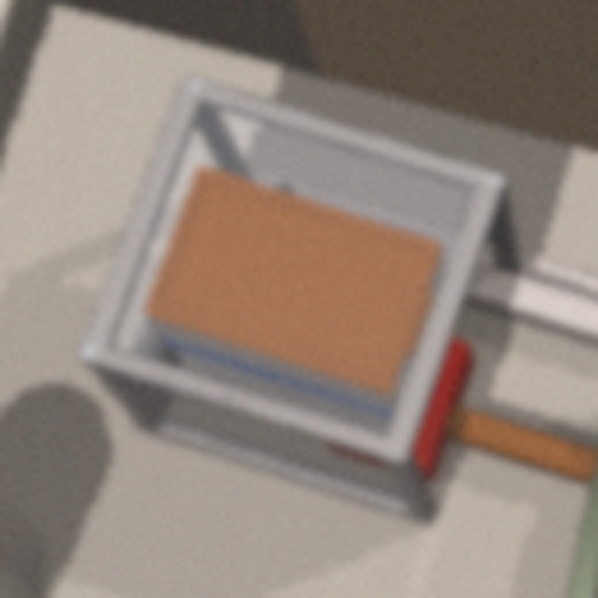

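```bash
python3 -m handwheel '[[1.2,[0,0,-1],0],[1.2,[0,0,-2.5],0],[1.2,[0,0,-4.5],0],[1.2,[0,0,-7],0],[1.2,[0,0,-10],0],[1.2,[-0.5,0,-13],0],[1.2,[-1.5,0,-16],0],[1.2,[-2.5,0,-19],0],[1.2,[-3.5,0,-21],0],[1.2,[-3.5,0,-21],0]]' 60 
python3 -m handwheel '[[1.2,[0,0,0],0],[1.2,[0,0.2,0],0],[1.2,[0,0.4,0],0],[1.2,[0,0.4,0],0],[1.2,[0,0.4,0],0]]' 60 
python3 sl.py
```

```text
time_s: 31.35
ee_pos: [423.0, -270.7, -20.3]
ee_rot: [-90.0, -1.2, -17.6]
force: [-0.4, -0.4, -0.8]
gripper_width: 19.5
time_s: 31.85
ee_pos: [423.6, -270.4, -24.2]
ee_rot: [-90.0, -1.2, -17.5]
force: [-0.1, -0.1, 2.9]
gripper_width: 19.6
t 31.85 z -24.2 grip [-313.    86.8] phi 0.01 pocket [-153.   103.8] F sl x,y -0.16 0.09 Fz 2.9 w 19.6 rot [-90.   -1.2 -17.5]
```

Contact with the counter (Fz +2.9). Now I release the stick and rise straight up.

```bash
python3 -m handwheel '[[2.4,[0,0,0],0],[3,[0,0,0],0],[4,[0,0,0],0],[5.5,[0,0,0],0],[6.5,[0,0,0],0],[6.5,[0,0,0],0],[6.5,[0,0,0],0]]' 5
python3 -m handwheel '[[6.5,[0,-1,0],0],[6.5,[0,-3,0],0],[6.5,[0,-6,0],0],[6.5,[0,-10,0],0],[6.5,[0,-14,0],0],[6.5,[0,-16,0],0],[6.5,[0,-16,0],0],[6.5,[0,-16,0],0]]' 5
python3 -c "
from h import *
grab('top','t22');grab('side','s22');grab('wrist','w22')
im,m=load('t22'); cv2.imwrite('pics/t22z.png',cv2.resize(im[100:330,180:460][:,:,::-1],None,fx=2.8,fy=2.6,interpolation=cv2.INTER_CUBIC))"
```

```text
time_s: 32.55
ee_pos: [423.6, -270.5, -24.2]
ee_rot: [-90.0, -1.2, -17.5]
force: [-0.3, -0.7, 0.0]
gripper_width: 64.5
time_s: 33.35
ee_pos: [420.1, -269.2, 135.8]
ee_rot: [-90.0, -1.2, -17.5]
force: [-0.5, 0.9, -0.6]
gripper_width: 65.2
```

View pics/t22z.png

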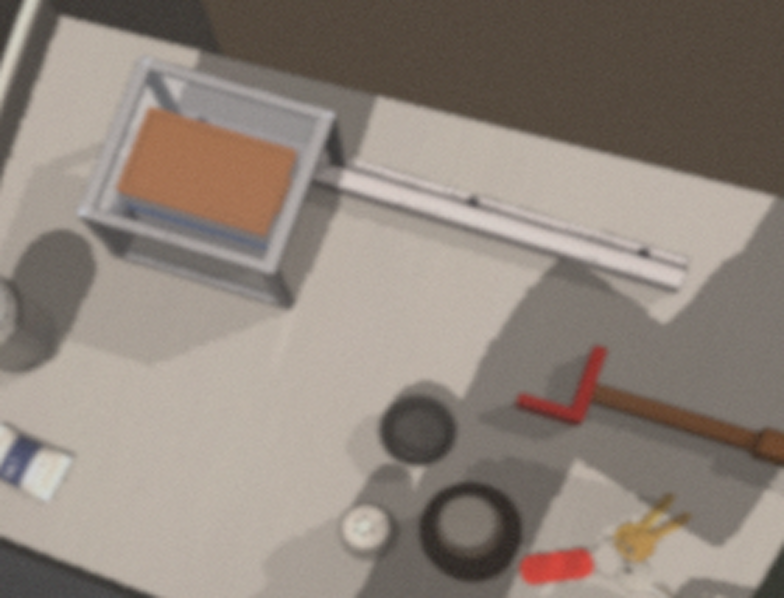

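View pics/s22.png

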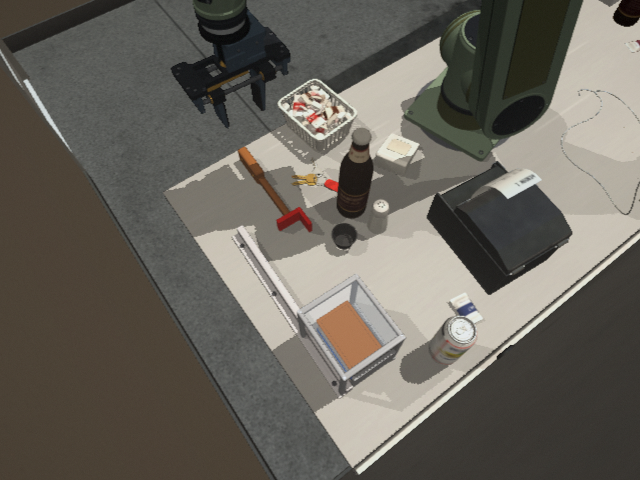

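View pics/w22.png

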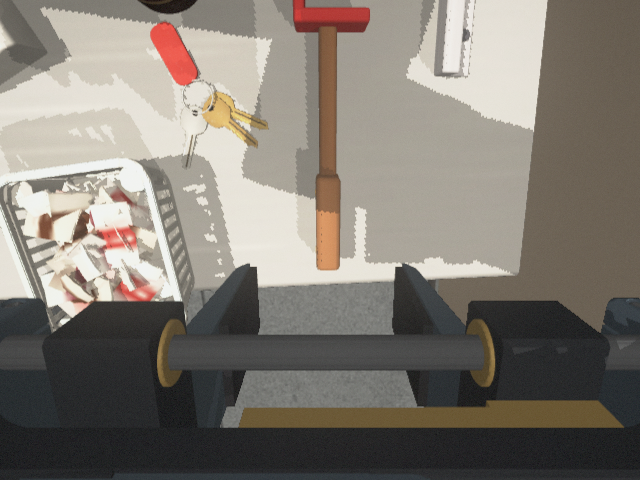

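```bash
python3 -c "
from h import *
job.job_done(); print(state()['time_s'])"
```

```text
the job is handed in; nothing more can be done
the job is handed in; nothing more can be done
```

The order is in the pick-up bay and I handed the job in; no verdict was reported, so what follows rests on my own checks. I put the orange-lidded box inside the blue lid's rim and squared the stack against the fence with the push stick. I then fed it under the guard to the end stop, backed the stick out, and laid it flat about 100 mm from the fence. That took about 33 s of the 72 s.

**Last checks**
- **Seating:** the orange box made contact at exactly the height expected for seated feet. After release, the two lids lined up to within about 0.5 mm across and 1 mm lengthwise.
- **Fence:** in front of the guard the stack lay parallel to the fence within 0.3°, about 31–32 mm off it at its centre (31 is ideal).
- **End stop:** the push stalled at about 17 N, and three camera estimates put the stack's centre at about x = 119–121 mm (120 is ideal). The stack's pixels did not shift when the stick backed off.
- **Stick and bystanders:** the stick was released and lies flat. The last pictures show the bystanders where they stood. The stick's grip end lies close to the counter's edge.

**What disagreed**
- **First grasp:** the first grasp of the orange box closed on nothing. The fingertips sit about 33 mm higher than the reported TCP, so I went lower and it held.
- **Height measurement:** triangulated lid heights came out at about 41–49 mm against the stated 50 mm. I matched the two lids from identical wrist-camera poses so that error cancelled.
- **Slideway position:** my estimate along the feed direction was off by 3–9 mm, so I relied on the stall force rather than that figure.
- **Squaring:** the first press turned the stack about 8° the wrong way, and pushing forward with the heel corrected it.
- **Orange box lag:** during the feed the orange box appeared to trail the blue one by 2–3 mm, within the 4.5 mm allowed. I could not measure it closely under the guard.

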